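Hang the heel pattern on the pegboard stand

ROBOT

A 6-joint arm with a two-finger parallel gripper is mounted at the origin on a cart in front of the work surface, level with it; the furniture and walls round the work are solid. World frame = base frame: x ahead of the robot, y to its left, z up, the work surface at z = 0. Lengths are in m, angles in rad, forces in N, time in s.
With the tool pointing down it reaches from about 0.35 to 0.975 m from the base axis. Payload 4.9 kg.
Tool frame: the origin (TCP) lies midway between the tips of the shut fingers; the grasp point (between the pads) lies behind it (manip.grasp_offset is the y of the grasp point in the tool frame, in m); y points along the fingers, z is the direction in which the jaws open and shut, and the axes are right-handed (so a half turn about y gives the same grasp; the last joint's range is limited). The gripper opens to 85 mm and grips with 20 to 120 N. Pads are 22 mm wide; open, the fingers measure 114 mm over their backs; the gripper's body (76 mm by 85 mm) begins 54 mm behind the grasp point. The pads swing forward as they close: fully open they stand 13 mm farther back than shut.
Start: joints at [1.118, 0.053, 1.613, -0, 1.476, -0.119], TCP at [0.205, 0.59, 0.205] pointing down, gripper open.
Joint ranges: [-3.01, 3.01], [-1.01, 2.22], [0.06, 2.58], [-1.02, 4.17], [0.09, 2.62], [-3.14, 3.14]. Speed limits (rad/s): [2.57, 2.57, 3.14, 3.14, 3.14, 3.14].

INTERFACE

Orientations are given as a unit quaternion [w, x, y, z].
In Python, from plant import manip gives the robot as it stands. The module is installed in compiled form; this text tells all that it offers.
- The arm moves only by the shell command python3 -m jog 'ROWS'. ROWS is a JSON object of lists of equal length, an entry for each row: "offset": the shift along the world's x, y, z in units of 50 mm (1.0 is 50 mm), a list of three; "angular": the turn, a rotation vector about the world's x, y, z in units of 6 degrees (1.0 is 6 degrees), a list of three; "jaw": the finger opening in mm, from 0 to 85.4. In form: {"offset": [[tx, ty, tz], ...], "angular": [[ax, ay, az], ...], "jaw": [jaw, ...]}. A call has 1 to 12 rows; each row shifts and turns the commanded pose from where the row before left it; what a row does not reach is not made up. A row lasts 1/10 s, in which the tool goes at most 50 mm and 8.59 degrees, less where a joint would pass 70% of its speed; a pose out of reach is approached as far as the arm can. A call is refused whole if a number of a shift passes 1 or a number of a turn 1, either way. A call with a gripper value outside its range is refused whole. The fingers move at their own pace and stop on an object; the grip force is fixed at half the most. Time passes only in rows, so rows that do not move let the fingers close. It gives the time, the measured TCP pose, the force and the opening at its end, in the units of the state.
- manip.state(): the state, without advancing time (a new reading comes with each control period).
- manip.grab_frame(name): name is "side" or "top" or "wrist"; returns the picture (420x560x3 uint8, blue, green, red); there is no depth.
- manip.camera_model(name): a dict with "fx", "fy", "cx", "cy" (pixels), "rvec" (rotation vector, rad) and "tvec" (3), from world to camera coordinates, as OpenCV has them; the wrist camera has in their place "mount" (4x4, takes a point from camera to tool coordinates, whose origin is the TCP and whose axes are the tool frame's). Camera axes: x right, y down, z forward; pixel columns grow to the right and rows downward; lengths in m; the calibration is good to about 2 mm. A picture is of the moment at which its call begins: read the wrist's pose just before it. camera_model takes no time and is no camera call.
- manip.job_done(): hands the job in, once; it reports no verdict.
The state is a dict: "time": time; "joint_pos": joint angles; "joint_vel": joint speeds; "joint_efforts": joint torques, N m; "tool_pos": TCP position; "tool_rot": TCP orientation; "contact_force": force on the tool from outside, world axes, zero at the start; "ft_torque": the same for the moment, N m; "gripper_width": opening from 0.0 (shut) to 1.0 (fully open).
Only numpy, scipy, OpenCV 4.12 (cv2) and the standard library are available. Lean on these libraries where they do the work, as an engineer would, in place of code of your own. Each camera call takes 0.05 s, during which the arm holds its last target.

TASK

Take the steel heel pattern (the plate with the round eye) out of the wooden holder and hang it by its eye on the peg of the little board stand, and let go of it while it is still on the outer part of the peg. Then gently push it back along the peg until it rests against the board, and leave it hanging straight and still. Leave the scraper in its holder and the tape roll and polish tin where they are.

Things in the scene. Friction and masses are not known exactly. Their poses are not given: they have to be found in the camera images.
- rack: Fixed stand: plywood board 150 mm wide (y), top 166 mm above the counter, on a base 90 x 150 x 12 mm. Origin on the counter under the middle of the board's front face, which looks to -x; z up. A level 12 mm slot crosses the board 141 mm up. One straight steel peg, 9 mm thick, round end, sticks 62 mm out of the slot to -x, its axis rising from 141 mm at the board to 145.5 mm at the tip.
- rack_slot (a point): Middle of the slot on the board's front face, 141 mm above the counter; axes as the rack's. The peg points square to the board in plan, but is clamped anywhere within 15 mm to either side (y) of this point. Its place is not reported: see it, or find it by touch.
- holder: Dark wooden holder block fixed on the counter, 64 x 150 x 40 mm, two slots along its y axis, 10 mm above the counter at their floor, 30 mm deep, 8 mm wide, 60 mm long, centred 40 mm either side of the middle. Origin: centre of the underside, z up.
- pattern: Loose steel heel pattern, a flat plate 5 mm thick (x), 116 mm tall (z), about 120 g, upright in one slot. Lower part 56 mm wide (y), arched to 64 mm up; above it a tab 36 mm wide with a round eye (hole along x) of 18 mm diameter, centred 90 mm above the lower edge, 26 mm below the top edge. Origin: middle of the lower edge. Both faces alike.
- pattern_eye (a point): Centre of the eye, in the middle of the plate's thickness; x along the hole, z towards the top edge (26 mm away).
- scraper: Bystander: loose plain steel scraper plate without a hole, 5 mm thick (x; 7.5 mm at the dark top band), 50 mm wide, 110 mm tall, standing in the other slot. Origin: middle of the lower edge.
- tape_roll: Bystander: roll of masking tape lying flat, 72 mm diameter, 19 mm high. Origin: centre of the underside.
- polish_tin: Bystander: round polish tin, 69 mm diameter, 24 mm high. Origin: centre of the underside.
Mind the look-alikes: they are no part of the job. What is shaped like the pattern but green or pink is not meant.

How it is judged:
By the outcome, as a careful person would: the job done as asked, in the order asked, and still so for the second after the job is handed in, with the robot touching nothing.
It also fails if it takes over 64 s, if anything falls off the work surface, if the arm or the gripper's body presses on something with over 40 N, if the wrist force passes 120 N, or if a joint passes its speed limit or range.

## Working session

There is one attempt and no reset: what is moved stays moved. The work goes in short steps, Python scripts to look and compute and a shell command to move; the robot and the scene stay as the last step left them, time stands still between calls to the robot, and variables do not carry over. Pictures are saved under pics/ and viewed, and the job is handed in when it is done.

```bash
ls; mkdir -p pics; cat > h.py <<'E'
import numpy as np, cv2
from plant import manip
from scipy.spatial.transform import Rotation as R
def cam(n):
    m=manip.camera_model(n); K=np.array([[m['fx'],0,m['cx']],[0,m['fy'],m['cy']],[0,0,1.]])
    if 'mount' in m:
        s=manip.state(); q=s['tool_rot']; T=np.eye(4); T[:3,:3]=R.from_quat([q[1],q[2],q[3],q[0]]).as_matrix(); T[:3,3]=s['tool_pos']
        W=np.linalg.inv(T@np.array(m['mount'])); return K,W[:3,:3],W[:3,3]
    return K,R.from_rotvec(np.ravel(m['rvec'])).as_matrix(),np.ravel(m['tvec'])
def proj(c,P):
    K,Rm,t=c; p=(np.atleast_2d(P)@Rm.T+t)@K.T; return p[:,:2]/p[:,2:]
def ray(c,u,v):
    K,Rm,t=c; d=Rm.T@np.linalg.solve(K,[u,v,1.]); return -Rm.T@t,d
def onplane(c,u,v,axis,val):
    o,d=ray(c,u,v); return o+d*(val-o[axis])/d[axis]
def tri(c1,p1,c2,p2):
    o1,d1=ray(c1,*p1);o2,d2=ray(c2,*p2)
    s=np.linalg.lstsq(np.c_[d1,-d2],o2-o1,rcond=None)[0]
    a=o1+d1*s[0];b=o2+d2*s[1]; return (a+b)/2,np.linalg.norm(a-b)
def crop(im,x0,y0,x1,y1,s,name):
    cv2.imwrite('pics/'+name,cv2.resize(im[y0:y1,x0:x1],None,fx=s,fy=s,interpolation=cv2.INTER_CUBIC))
E
python3 - <<'E'
from h import *
np.set_printoptions(precision=4,suppress=True)
print(manip.state(), manip.grasp_offset)
for n in ['side','top','wrist']:
    im=manip.grab_frame(n); cv2.imwrite(f'pics/{n}0.png',im); K,Rm,t=cam(n); print(n,K[0,0],-Rm.T@t,Rm[2])
E
```

```text
pics
{'time': 0.0, 'joint_pos': array([ 1.118 ,  0.0534,  1.6143,  0.    ,  1.476 , -0.119 ]), 'joint_vel': array([-0.0005, -0.0007, -0.0006, -0.0013, -0.001 ,  0.0002]), 'joint_efforts': array([ -0.0016, -39.3695, -37.017 ,  -0.0003,   0.0075,  -0.    ]), 'tool_pos': array([0.2045, 0.5899, 0.2042]), 'tool_rot': array([-0.6966,  0.698 , -0.1177,  0.1173]), 'contact_force': array([-0.993 ,  0.3581,  0.2558]), 'ft_torque': array([-0.018,  0.034, -0.001]), 'gripper_width': 1.0033950556022149} -0.0187
side 390.51217222452294 [ 1.1569 -0.0356  0.9826] [-0.5778  0.2221 -0.7854]
top 380.206169297176 [0.3624 0.2169 0.9436] [ 0.1496 -0.0183 -0.9886]
wrist 289.433065521562 [0.133  0.6155 0.3729] [ 0.2795 -0.0988 -0.955 ]
```

View pics/side0.png

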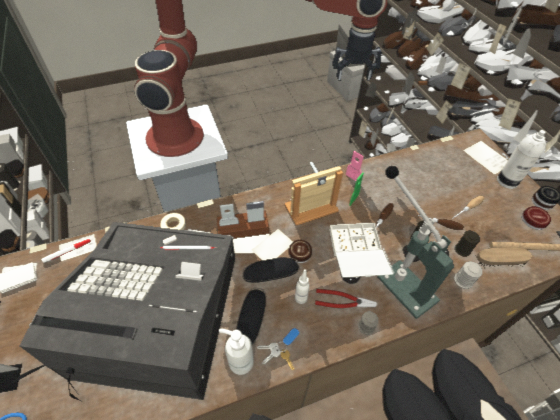

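View pics/top0.png

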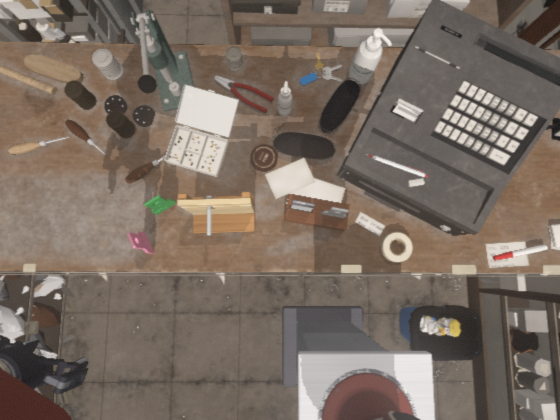

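View pics/wrist0.png

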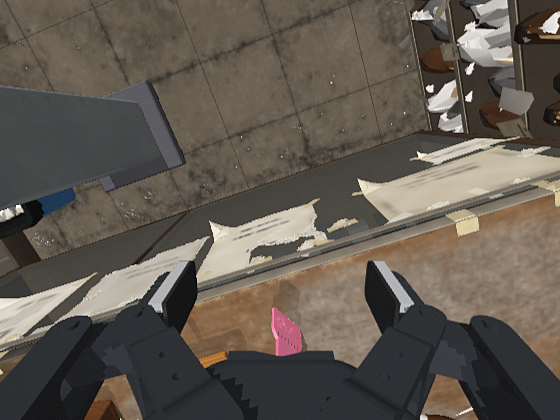

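```bash
python3 - <<'E'
from h import *
s=cv2.imread('pics/side0.png');t=cv2.imread('pics/top0.png')
crop(s,200,140,400,280,4,'s1.png');crop(t,120,170,360,270,3.3,'t1.png')
E
```

```text
(no output)
```

View pics/s1.png

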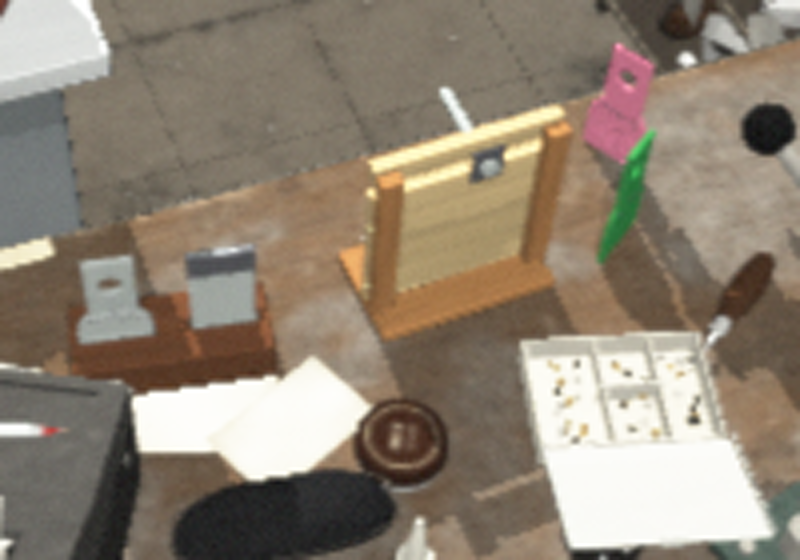

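View pics/t1.png

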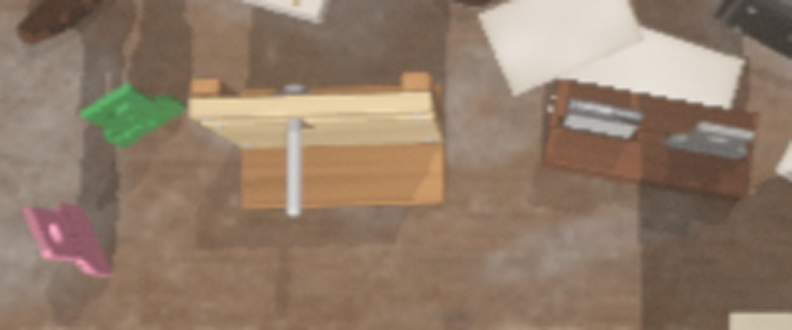

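```bash
python3 - <<'E'
from h import *
s=cv2.imread('pics/side0.png');t=cv2.imread('pics/top0.png')
crop(s,212,195,274,240,12,'s2.png');crop(t,275,188,360,238,9,'t2.png')
crop(s,280,155,350,230,8,'s3.png');crop(t,170,188,262,240,8,'t3.png')
E
```

```text
(no output)
```

View pics/s2.png

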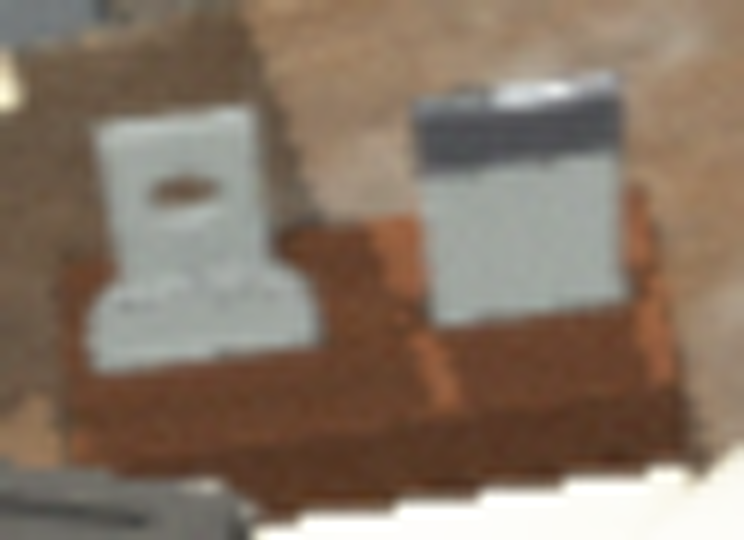

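View pics/t2.png

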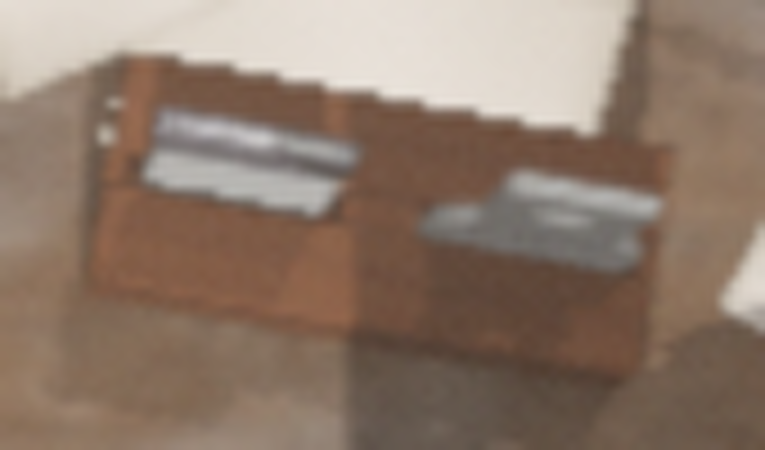

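View pics/s3.png

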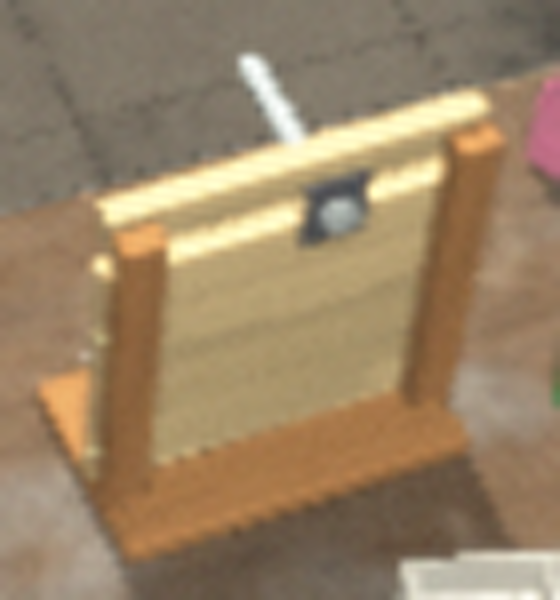

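View pics/t3.png

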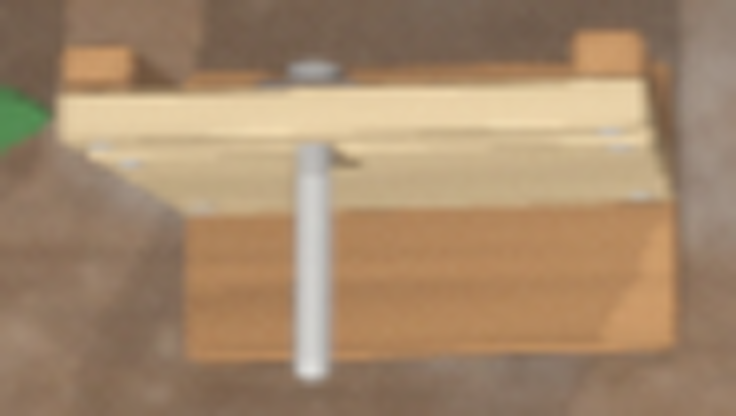

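```bash
python3 - <<'E'
from h import *
np.set_printoptions(precision=4,suppress=True)
S=cam('side');T=cam('top')
t2=lambda x,y:(x/9+275-.5,y/9+188-.5); s2=lambda x,y:(x/12+212-.5,y/12+195-.5)
t3=lambda x,y:(x/8+170-.5,y/8+188-.5); s3=lambda x,y:(x/8+280-.5,y/8+155-.5)
for n,a in dict(tabL=(508,184),tabR=(660,209)).items(): print(n,onplane(T,*t2(*a),2,.126))
print('tri L(+y)',tri(T,t2(508,184),S,s2(252,108)),'R',tri(T,t2(660,209),S,s2(97,124)))
print('eye tri',tri(T,t2(560,215),S,s2(183,190)))
for n,a in dict(bl=(90,290),br=(640,378),tr=(675,150),tl=(125,52)).items(): print('holder',n,onplane(T,*t2(*a),2,.04))
for n,a in dict(L=(57,140),R=(648,130)).items(): print('board top front',n,onplane(T,*t3(*a),2,.166), )
for n,a in dict(L=(57,95),R=(642,80)).items(): print('board top back',n,onplane(T,*t3(*a),2,.166), )
for n,a in dict(L=(185,360),R=(676,348)).items(): print('base front',n,onplane(T,*t3(*a),2,.012), )
print('peg tip T',onplane(T,*t3(312,382),2,.1455),'root',onplane(T,*t3(315,150),2,.141))
print('tip tri',tri(T,t3(312,378),S,s3(247,62)))
print('board back-top corners from side', onplane(S,*s3(108,222),2,.166),onplane(S,*s3(490,108),2,.166))
E
```

```text
tabL [0.4813 0.0947 0.126 ]
tabR [0.4755 0.0579 0.126 ]
tri L(+y) (array([0.481 , 0.0949, 0.1282]), np.float64(0.00033503240552930146)) R (array([0.475 , 0.059 , 0.1303]), np.float64(0.0006146568784846919))
eye tri (array([0.4772, 0.0773, 0.0999]), np.float64(0.0013177365370242592))
holder bl [0.4646 0.1936 0.04  ]
holder br [0.442  0.0475 0.04  ]
holder tr [0.5034 0.0368 0.04  ]
holder tl [0.529  0.1844 0.04  ]
board top front L [0.4795 0.419  0.166 ]
board top front R [0.4831 0.2673 0.166 ]
board top back L [0.4912 0.4196 0.166 ]
board top back R [0.4962 0.269  0.166 ]
base front L [0.4351 0.4172 0.012 ]
base front R [0.4396 0.2676 0.012 ]
peg tip T [0.4191 0.3552 0.1455] root [0.481  0.3572 0.141 ]
tip tri (array([0.4203, 0.3557, 0.1447]), np.float64(0.0006804126118405078))
board back-top corners from side [0.4946 0.2693 0.166 ] [0.4897 0.4197 0.166 ]
```

```bash
python3 - <<'E'
from h import *
np.set_printoptions(precision=4,suppress=True)
s=manip.state();q=s['tool_rot'];M=R.from_quat([q[1],q[2],q[3],q[0]]).as_matrix();print(M)
for n in 'x','z':
    pass
zy=np.degrees(np.arctan2(M[1,2],M[0,2]));print('jaw axis angle',zy)
S=cam('side');T=cam('top')
pts=np.array([[.4775,.0765,.1],[.47,.03,.1],[.47,.03,.16],[.52,.03,.16],[.42,.03,.16]])
print('top',proj(T,pts));print('side',proj(S,pts))
# register near corner
t=cv2.imread('pics/top0.png');s_=cv2.imread('pics/side0.png')
crop(t,330,120,480,240,5,'t4.png');crop(s_,30,210,250,390,3.6,'s4.png')
E
```

```text
[[ 0.9448 -0.0007  0.3276]
 [-0.3276 -0.0015  0.9448]
 [-0.0002 -1.     -0.0016]]
jaw axis angle 70.87454986113386
top [[337.3569 211.3394]
 [358.0716 214.7854]
 [364.3142 211.1892]
 [363.639  187.6888]
 [365.0022 235.1365]]
side [[226.7439 210.474 ]
 [210.1345 212.882 ]
 [207.4681 199.4976]
 [212.0973 213.3702]
 [203.0852 186.3628]]
```

View pics/t4.png

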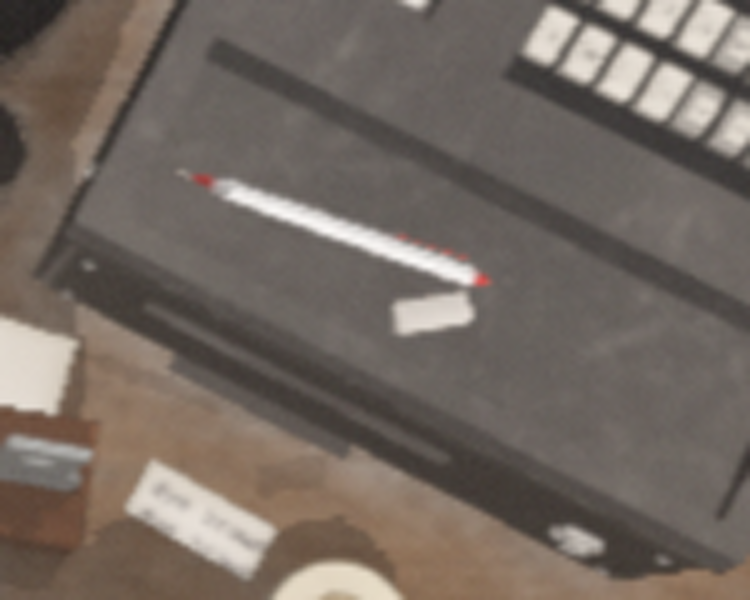

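View pics/s4.png

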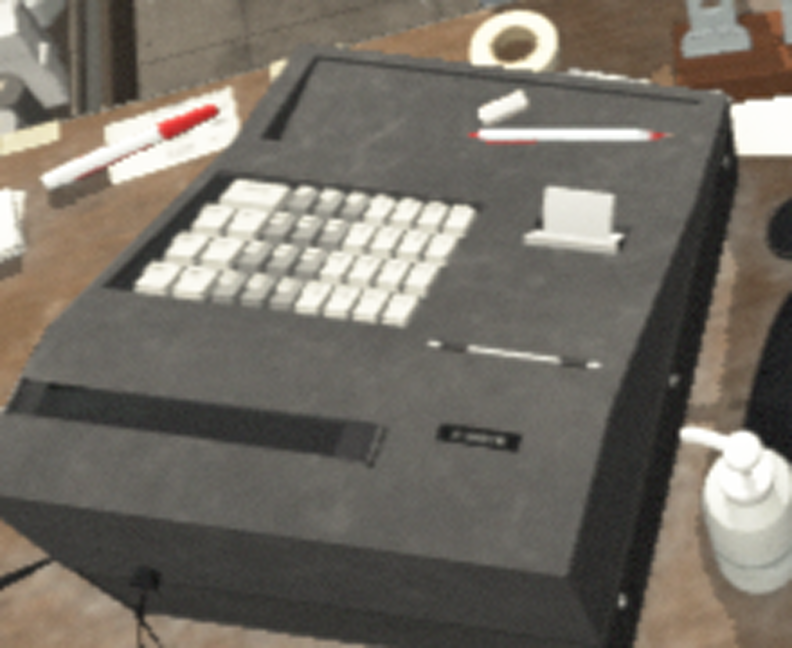

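```bash
python3 -m jog '{"offset":[[0.2,-0.4,0],[0.48,-0.9,0],[0.48,-0.9,0],[0.48,-0.9,0],[0.48,-0.9,0],[0.48,-0.9,0],[0.48,-0.9,0],[0.48,-0.9,0],[0.48,-0.9,0],[0.48,-0.9,0],[0.48,-0.9,0],[0.46,-0.87,0]],"angular":[[0,0,0],[0,0,0.17],[0,0,0.17],[0,0,0.17],[0,0,0.17],[0,0,0.17],[0,0,0.17],[0,0,0.17],[0,0,0.17],[0,0,0.17],[0,0,0.17],[0,0,0]],"jaw":[85,85,85,60,60,60,60,60,60,60,60,60]}'; python3 -m jog '{"offset":[[0,0,0],[0,0,0]],"angular":[[0,0,0],[0,0,0]],"jaw":[60,60]}'
python3 - <<'E'
from h import *
np.set_printoptions(precision=4,suppress=True)
c=cam('wrist');im=manip.grab_frame('wrist');cv2.imwrite('pics/w1.png',im)
s=manip.state();q=s['tool_rot'];M=R.from_quat([q[1],q[2],q[3],q[0]]).as_matrix();print(s['tool_pos'],M,np.degrees(np.arctan2(M[1,2],M[0,2])),s['gripper_width'],s['contact_force'])
a=np.radians(81);y=np.array([np.cos(a),np.sin(a),0])
e=np.array([.4775,.0765,0])
print(proj(c,[e+[0,0,.1],e+18*.001*y+[0,0,.126],e-18*.001*y+[0,0,.126]]))
E
```

```text
time: 1.35
tool_pos: [0.4735, 0.0838, 0.2053]
tool_rot: [0.705, -0.705, 0.055, -0.055]
contact_force: [-0.2, 0.0, -0.2]
gripper_width: 0.703
time: 1.55
tool_pos: [0.473, 0.085, 0.205]
tool_rot: [0.705, -0.705, 0.056, -0.056]
contact_force: [-0.9, 0.9, 0.2]
gripper_width: 0.703
[0.4727 0.086  0.205 ] [[ 0.9878 -0.0009  0.1558]
 [-0.1558  0.0005  0.9878]
 [-0.001  -1.      0.0003]] 81.03886731921071 0.7012356385648928 [-0.6182  0.3477  0.2707]
[[272.5077 205.9827]
 [291.743  214.1968]
 [251.7474 214.2718]]
```

View pics/w1.png

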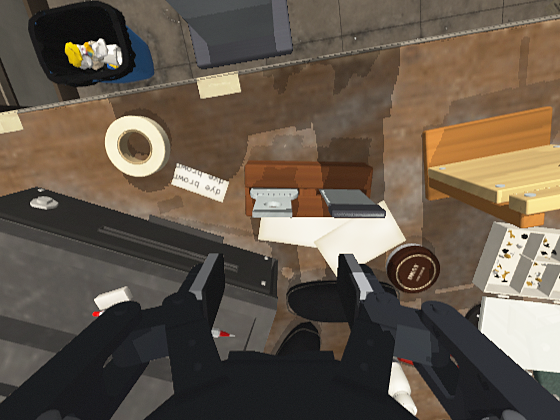

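```bash
python3 - <<'E'
from h import *
im=cv2.imread('pics/w1.png');crop(im,235,150,395,230,5,'w1c.png')
E
```

```text
(no output)
```

View pics/w1c.png

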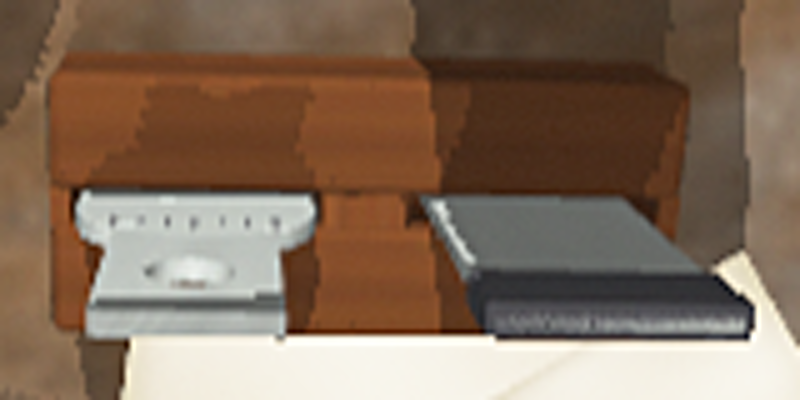

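```bash
python3 -m jog '{"offset":[[0.1,-0.19,0],[0,0,-0.4],[0,0,-0.5],[0,0,-0.5],[0,0,-0.4],[0,0,0],[0,0,0]],"angular":[[0,0,0],[0,0,0],[0,0,0],[0,0,0],[0,0,0],[0,0,0],[0,0,0]],"jaw":[60,60,60,60,60,60,60]}'
python3 - <<'E'
from h import *
im=manip.grab_frame('wrist');cv2.imwrite('pics/w2.png',im)
im=manip.grab_frame('side');crop(im,190,120,290,240,5,'s5.png');print(manip.state()['tool_pos'])
E
```

```text
time: 2.3
tool_pos: [0.4779, 0.077, 0.1157]
tool_rot: [-0.705, 0.705, -0.055, 0.054]
contact_force: [0.8, -0.3, 1.5]
gripper_width: 0.701
[0.47908311 0.0767174  0.11712781]
```

View pics/w2.png

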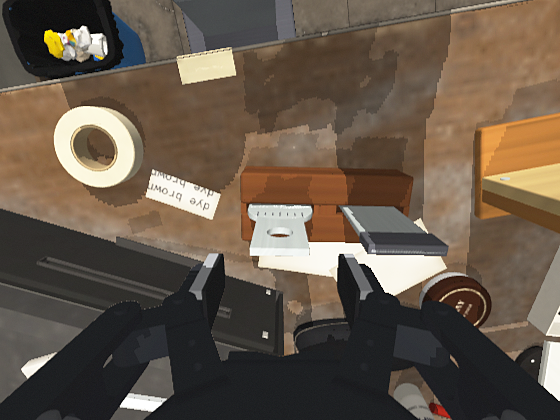

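View pics/s5.png

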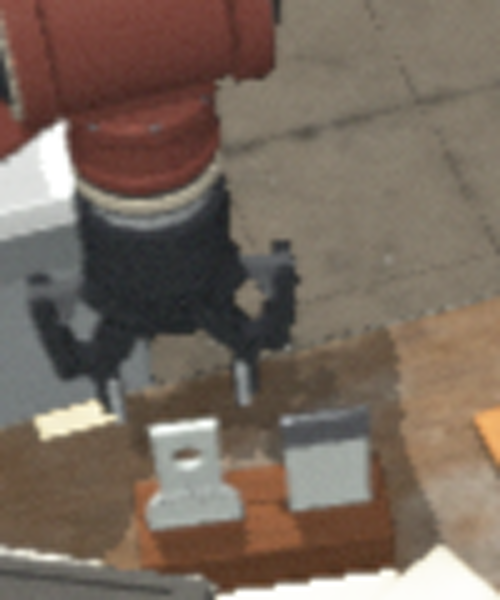

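```bash
python3 -m jog '{"offset":[[0,0,-0.26],[0,0,-0.26],[0,0,-0.24],[0,0,0]],"angular":[[0,0,0],[0,0,0],[0,0,0],[0,0,0]],"jaw":[60,60,60,60]}';python3 -m jog '{"offset":[[0,0,0],[0,0,0],[0,0,0],[0,0,0],[0,0,0],[0,0,0]],"angular":[[0,0,0],[0,0,0],[0,0,0],[0,0,0],[0,0,0],[0,0,0]],"jaw":[36,28,20,20,20,20]}'
python3 - <<'E'
from h import *
im=manip.grab_frame('wrist');cv2.imwrite('pics/w3.png',im)
im=manip.grab_frame('side');crop(im,190,120,290,240,5,'s6.png');s=manip.state();print(s['tool_pos'],s['gripper_width'],s['contact_force'])
E
```

```text
time: 2.8
tool_pos: [0.4759, 0.0762, 0.0744]
tool_rot: [-0.705, 0.705, -0.057, 0.053]
contact_force: [-0.2, -0.3, -0.9]
gripper_width: 0.703
time: 3.4
tool_pos: [0.4784, 0.0763, 0.0778]
tool_rot: [0.705, -0.705, 0.055, -0.055]
contact_force: [-0.1, -0.2, 0.6]
gripper_width: 0.399
[0.47840687 0.0762928  0.07782705] 0.39972880429702456 [ 0.34771223 -0.29306422  1.73668622]
```

View pics/w3.png

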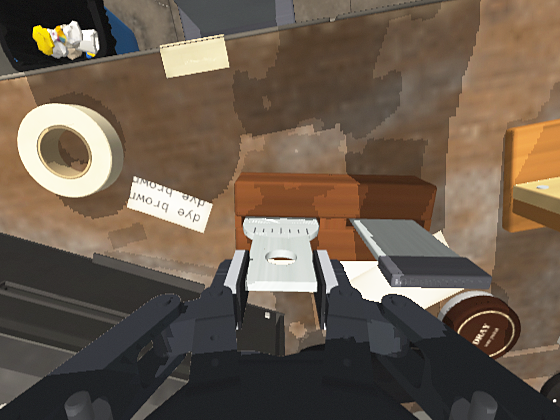

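View pics/s6.png

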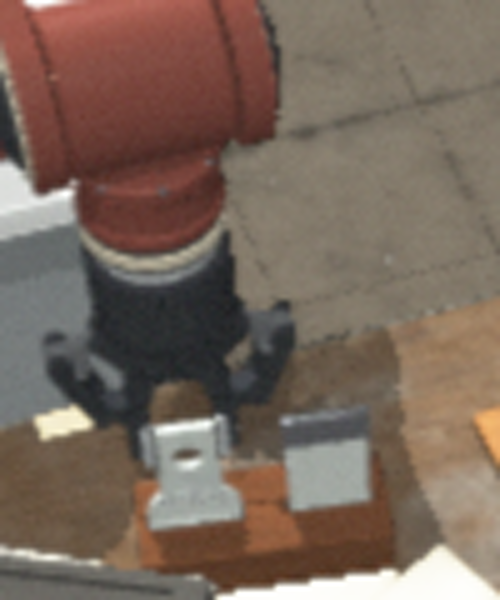

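```bash
python3 -m jog '{"offset":[[0,0,0],[0,0,0.1],[0,0,0.2],[0,0,0.2],[0,0,0.3],[0,0,0.4],[0,0,0.5],[0,0,0.5],[0,0,0.4],[0,0,0.2],[0,0,0],[0,0,0]],"angular":[[0,0,0],[0,0,0],[0,0,0],[0,0,0],[0,0,0],[0,0,0],[0,0,0],[0,0,0],[0,0,0],[0,0,0],[0,0,0],[0,0,0]],"jaw":[20,20,20,20,20,20,20,20,20,20,20,20]}'
python3 - <<'E'
from h import *
im=manip.grab_frame('wrist');cv2.imwrite('pics/w4.png',im)
im=manip.grab_frame('side');crop(im,190,90,290,240,4,'s7.png');s=manip.state();print(s['tool_pos'],s['gripper_width'],s['contact_force'])
E
```

```text
time: 4.7
tool_pos: [0.4777, 0.0763, 0.2169]
tool_rot: [-0.705, 0.705, -0.055, 0.055]
contact_force: [-1.1, 0.3, -1.7]
gripper_width: 0.397
[0.47719755 0.07632427 0.2158087 ] 0.39852192554085974 [ 0.62151409 -0.36583962 -0.68719382]
```

View pics/w4.png

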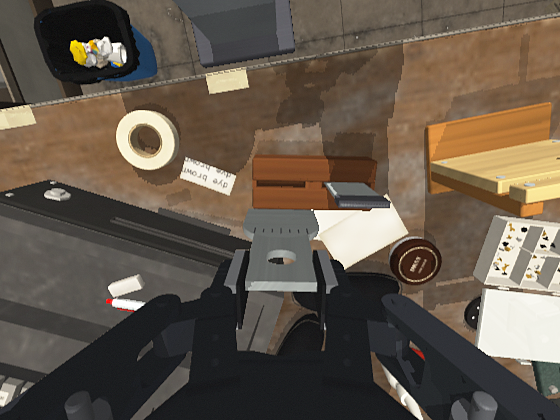

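View pics/s7.png

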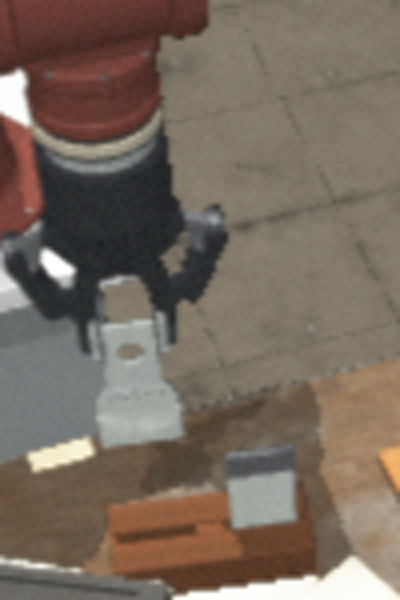

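```bash
python3 - <<'E'
from h import *
np.set_printoptions(precision=1,suppress=True)
c=cam('wrist');s=manip.state();p=s['tool_pos'];a=np.radians(81)
y=np.array([np.cos(a),np.sin(a),0]);x=np.array([np.sin(a),-np.cos(a),0])
e=p+[0,0,.022]; k=[]
for dx in(-.0025,.0025):
  print(dx,proj(c,[e+x*dx+y*b+[0,0,h] for b,h in((0,0),(.018,.026),(-.018,.026),(.028,-.09),(-.028,-.09),(.0,.009),(0,-.009))]).tolist())
S=cam('side');print(proj(S,[e,e+y*.018+[0,0,.026],e-y*.018+[0,0,.026],e+y*.028-[0,0,.09],e-y*.028-[0,0,.09]]))
im=cv2.imread('pics/w4.png');crop(im,225,195,345,300,6,'w4c.png')
E
```

```text
-0.0025 [[280.1079271447898, 256.66233860140306], [318.09695277709807, 281.54945090728023], [241.90024681221357, 281.47710155835864], [313.0463084565758, 209.186976898889], [247.58899658417897, 209.12572505130285], [280.07401677675665, 264.3510178928765], [280.1384097928035, 249.75084462106224]]
0.0025 [[280.1046776832548, 264.7144803279485], [317.68893710024923, 290.7845795825045], [242.30291565519536, 290.71286763355425], [312.8497209033216, 214.7387024005285], [247.77885084596068, 214.6777434908613], [280.07090919021334, 272.7783763257851], [280.135062036709, 257.4587148451565]]
[[222.  177.7]
 [228.1 169.8]
 [213.8 171.7]
 [235.3 198.4]
 [214.9 201.3]]
```

View pics/w4c.png

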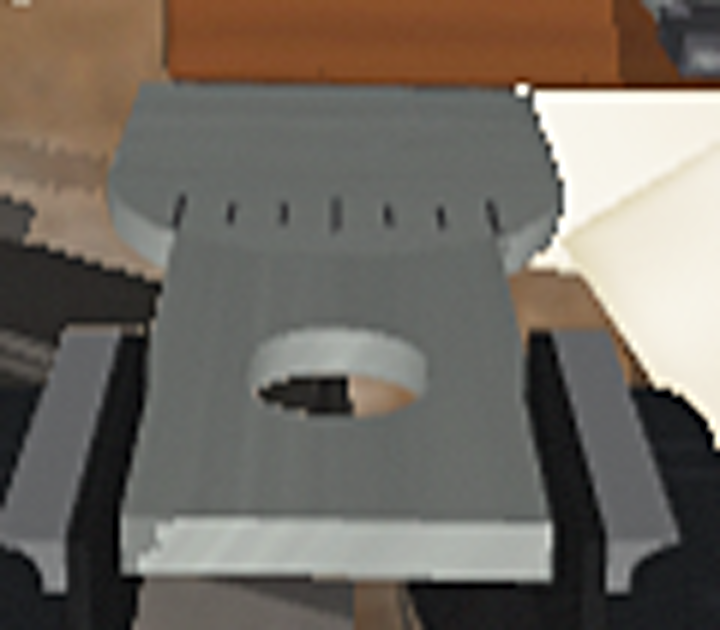

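```bash
python3 -m jog '{"offset":[[-0.1,0.2,0],[-0.3,0.4,0],[-0.3,0.6,0],[-0.3,0.7,0],[-0.3,0.7,0],[-0.3,0.7,0],[-0.2,0.7,0],[-0.14,0.7,0],[-0.1,0.5,0],[0,0.37,0],[0,0,0],[0,0,0]],"angular":[[0,0,0],[0,0,0.22],[0,0,0.22],[0,0,0.22],[0,0,0.22],[0,0,0.22],[0,0,0.22],[0,0,0.22],[0,0,0.22],[0,0,0],[0,0,0],[0,0,0]],"jaw":[20,20,20,20,20,20,20,20,20,20,20,20]}';python3 -m jog '{"offset":[[0,0,-0.2],[0,0,-0.4],[0,0,-0.4],[0,0,-0.4],[0,0,-0.3],[0,0,-0.1],[0,0,0],[0,0,0]],"angular":[[0,0,0],[0,0,0],[0,0,0],[0,0,0],[0,0,0],[0,0,0],[0,0,0],[0,0,0]],"jaw":[20,20,20,20,20,20,20,20]}'
cat > look.py <<'E'
from h import *
import sys
np.set_printoptions(precision=4,suppress=True)
n=sys.argv[1]
c=cam('wrist');s=manip.state();w=manip.grab_frame('wrist');cv2.imwrite(f'pics/w{n}.png',w)
im=manip.grab_frame('side');crop(im,250,110,400,230,5,f's{n}.png')
im=manip.grab_frame('top');crop(im,150,170,280,270,6,f't{n}.png')
q=s['tool_rot'];M=R.from_quat([q[1],q[2],q[3],q[0]]).as_matrix()
print(s['tool_pos'],'yaw',np.degrees(np.arctan2(M[1,2],M[0,2])),'vert',M[:,1],s['gripper_width'],s['contact_force'],s['time'])
print('pegtip,root px in wrist',proj(c,[[.4195,.3554,.1455],[.4815,.357,.141]]))
E
python3 look.py a
```

```text
time: 6.0
tool_pos: [0.3752, 0.3548, 0.2166]
tool_rot: [-0.707, 0.707, 0.01, -0.011]
contact_force: [-0.6, 0.8, -1.2]
gripper_width: 0.396
time: 6.8
tool_pos: [0.3767, 0.355, 0.1283]
tool_rot: [0.707, -0.707, -0.01, 0.01]
contact_force: [0.8, -0.3, 0.1]
gripper_width: 0.396
[0.3767 0.355  0.1283] yaw 91.61362051606747 vert [ 0.0012  0.0009 -1.    ] 0.395842874481433 [ 0.7587 -0.2779  0.0986] 6.8
pegtip,root px in wrist [[278.9162 319.2914]
 [278.9306 389.5962]]
```

View pics/wa.png

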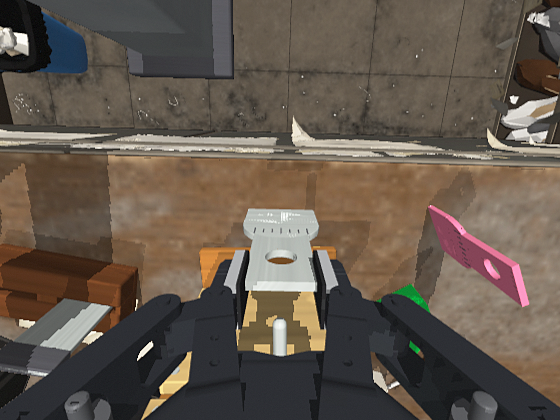

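View pics/sa.png

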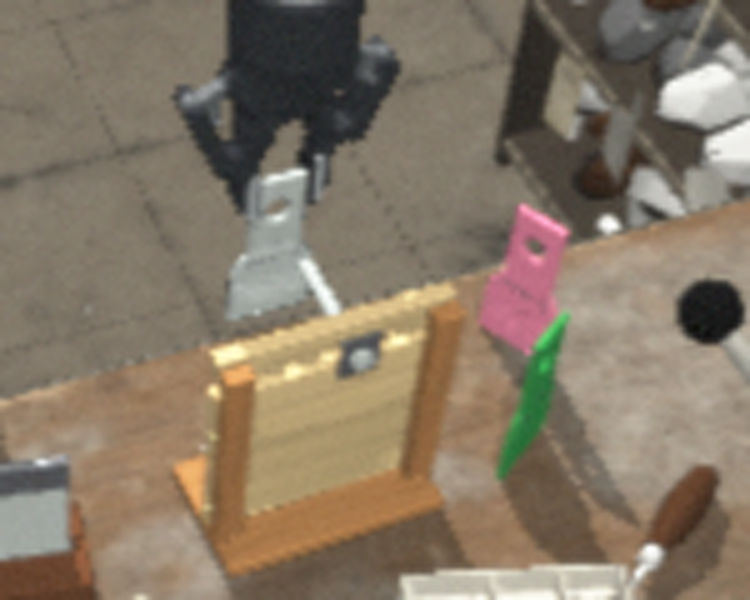

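View pics/ta.png

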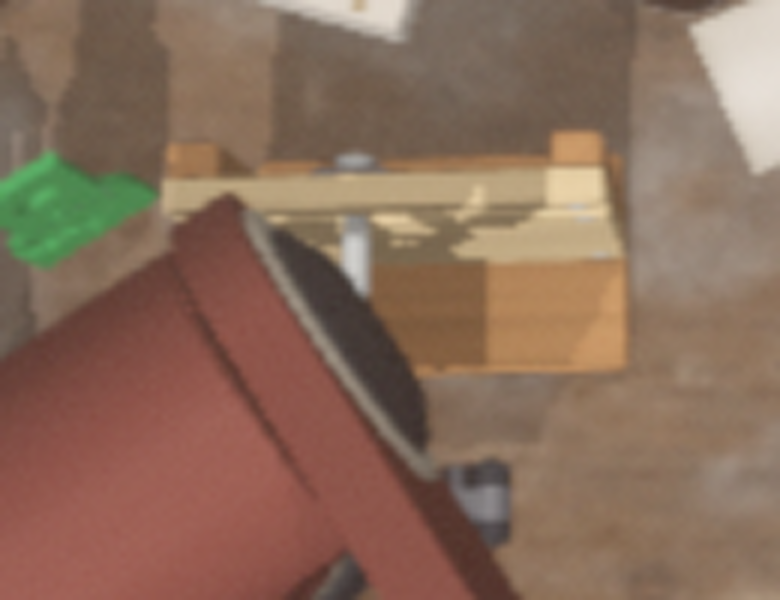

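```bash
python3 - <<'E'
from h import *
im=cv2.imread('pics/wa.png');crop(im,235,235,325,365,4.6,'wac.png')
m=manip.camera_model('wrist');print(m)
E
```

```text
{'fx': 289.433065521562, 'fy': 289.433065521562, 'cx': 280.61179270851943, 'cy': 208.97504355069788, 'mount': array([[ 4.56569194e-04,  9.54965587e-01,  2.96716227e-01,
        -7.58765283e-02],
       [-3.09775182e-04, -2.96716109e-01,  9.54965683e-01,
        -1.68413284e-01],
       [ 9.99999848e-01, -5.27923235e-04,  1.60353204e-04,
         2.59285214e-04],
       [ 0.00000000e+00,  0.00000000e+00,  0.00000000e+00,
         1.00000000e+00]])}
```

View pics/wac.png

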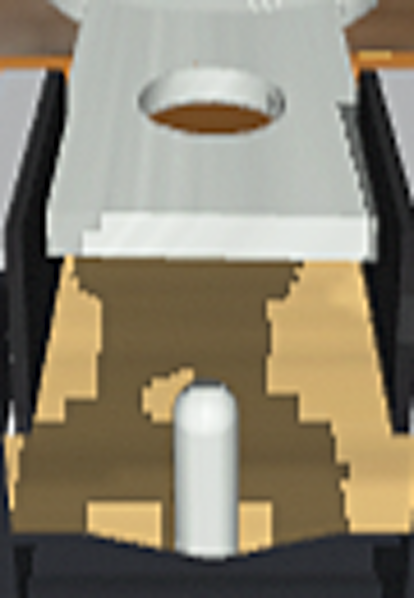

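```bash
python3 -m jog '{"offset":[[0,-0.015,-0.09],[0.2,0,0],[0.2,0,0],[0.2,0.01,0],[0,0,0],[0,0,0]],"angular":[[0,0,0],[0,0,0],[0,0,0],[0,0,0],[0,0,0],[0,0,0]],"jaw":[20,20,20,20,20,20]}'
python3 look.py b
```

```text
time: 7.55
tool_pos: [0.4065, 0.3545, 0.1228]
tool_rot: [-0.707, 0.707, 0.01, -0.01]
contact_force: [-0.6, 1.3, -1.0]
gripper_width: 0.396
[0.4065 0.3545 0.1228] yaw 91.59931642728203 vert [-0.0004 -0.0001 -1.    ] 0.3956140795576951 [-0.5911  1.2901 -0.9904] 7.55
pegtip,root px in wrist [[281.1231 281.8437]
 [280.9021 362.0967]]
```

View pics/wb.png

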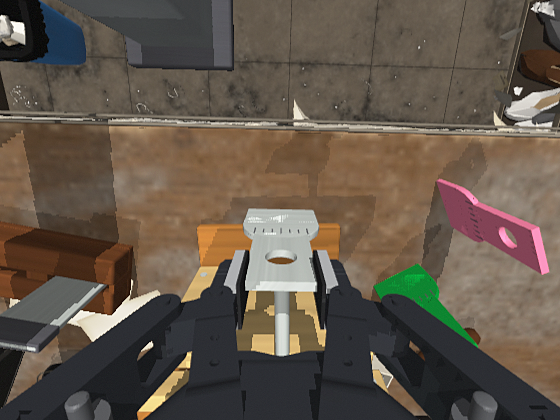

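View pics/sb.png

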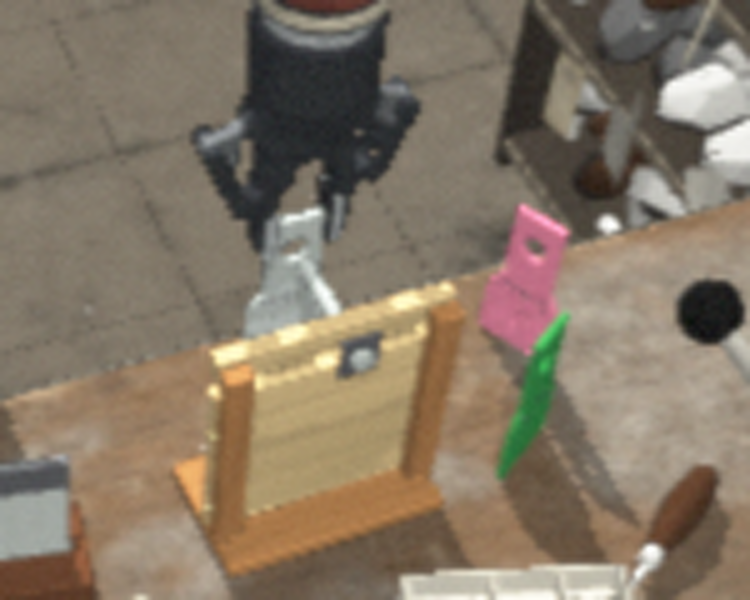

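```bash
python3 -m jog '{"offset":[[0.1,0,0],[0.1,0,0],[0.1,0.01,0],[0.1,0,0],[0.1,0.01,0],[0.09,0,0],[0,0,0],[0,0,0]],"angular":[[0,0,0],[0,0,0],[0,0,0],[0,0,0],[0,0,0],[0,0,0],[0,0,0],[0,0,0]],"jaw":[20,20,20,20,20,20,20,20]}'
python3 look.py c
python3 - <<'E'
from h import *
im=cv2.imread('pics/wc.png');crop(im,225,195,345,300,6,'wcc.png')
E
```

```text
time: 8.5
tool_pos: [0.4356, 0.3555, 0.1228]
tool_rot: [-0.707, 0.707, 0.01, -0.01]
contact_force: [0.2, -0.1, -1.0]
gripper_width: 0.401
[0.4356 0.3555 0.1228] yaw 91.62521722582103 vert [-0.0003 -0.0001 -1.    ] 0.4008447530865735 [ 0.1601 -0.1135 -0.9621] 8.5
pegtip,root px in wrist [[280.7039 234.496 ]
 [280.4795 324.569 ]]
```

View pics/wcc.png

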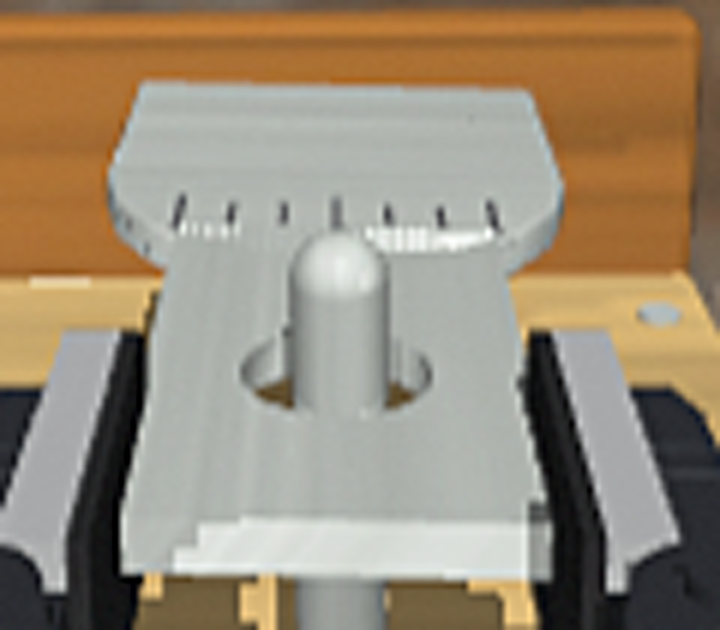

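View pics/sc.png

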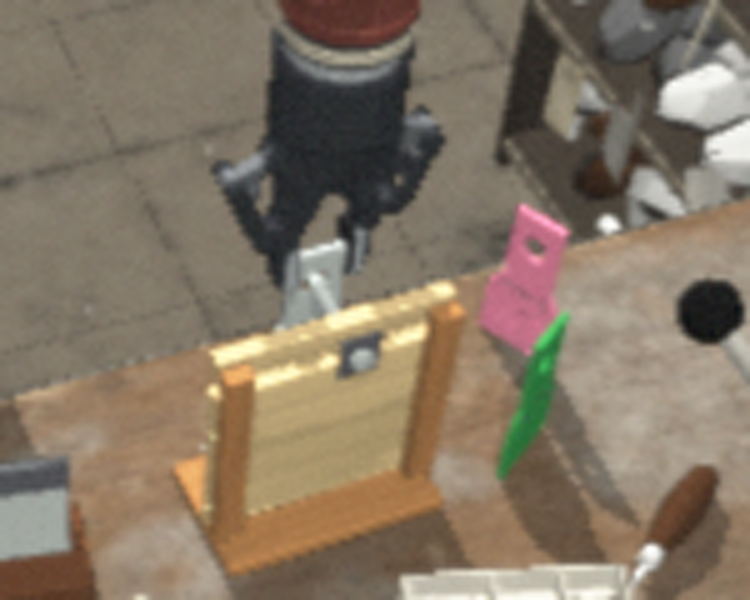

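```bash
python3 -m jog '{"offset":[[0,0,-0.04],[0,0,-0.04],[0,0,0],[0,0,0]],"angular":[[0,0,0],[0,0,0],[0,0,0],[0,0,0]],"jaw":[20,20,20,20]}';python3 -m jog '{"offset":[[0,0,-0.01],[0,0,0],[0,0,0]],"angular":[[0,0,0],[0,0,0],[0,0,0]],"jaw":[20,20,20]}';python3 -m jog '{"offset":[[0,0,-0.01],[0,0,0],[0,0,0]],"angular":[[0,0,0],[0,0,0],[0,0,0]],"jaw":[20,20,20]}'
```

```text
time: 9.05
tool_pos: [0.4354, 0.3555, 0.1187]
tool_rot: [-0.707, 0.707, 0.01, -0.01]
contact_force: [-0.3, -0.3, -1.7]
gripper_width: 0.401
time: 9.35
tool_pos: [0.4356, 0.3556, 0.1184]
tool_rot: [0.707, -0.707, -0.01, 0.01]
contact_force: [-1.1, -0.9, -1.4]
gripper_width: 0.401
time: 9.65
tool_pos: [0.4356, 0.3556, 0.118]
tool_rot: [0.707, -0.707, -0.01, 0.01]
contact_force: [-0.3, 0.4, -0.2]
gripper_width: 0.401
```

```bash
python3 -m jog '{"offset":[[0,0,-0.01],[0,0,0],[0,0,0]],"angular":[[0,0,0],[0,0,0],[0,0,0]],"jaw":[20,20,20]}';python3 -m jog '{"offset":[[0,0,-0.01],[0,0,0],[0,0,0]],"angular":[[0,0,0],[0,0,0],[0,0,0]],"jaw":[20,20,20]}';python3 -c "
from plant import manip
import cv2
from h import crop
im=manip.grab_frame('wrist');crop(im,225,195,345,300,6,'wd.png');print(manip.state()['contact_force'])"
```

```text
time: 9.95
tool_pos: [0.4357, 0.3557, 0.1177]
tool_rot: [0.707, -0.707, -0.01, 0.01]
contact_force: [-0.6, -0.5, 1.1]
gripper_width: 0.397
time: 10.25
tool_pos: [0.4357, 0.3557, 0.1175]
tool_rot: [0.707, -0.707, -0.01, 0.01]
contact_force: [-2.0, -1.5, 5.1]
gripper_width: 0.397
[-0.60772833 -1.07553191  6.20249084]
```

View pics/wd.png

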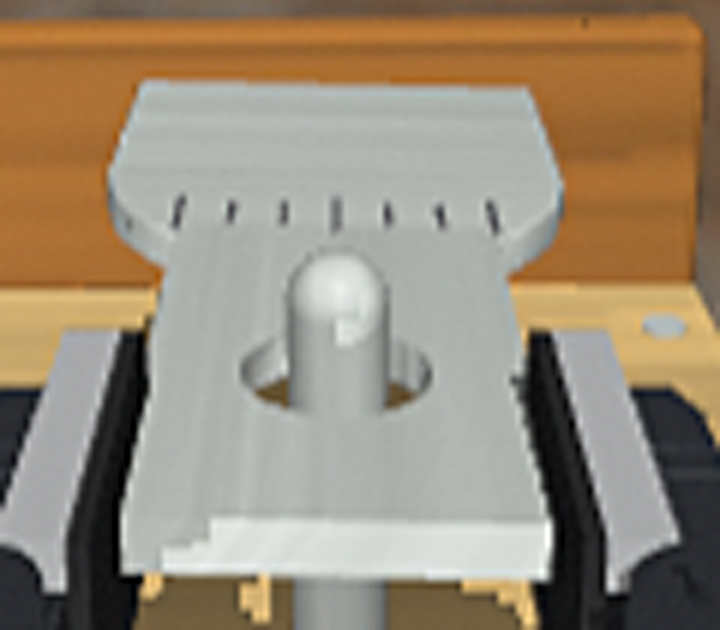

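```bash
python3 -m jog '{"offset":[[0,0,0.006],[0,0,0],[0,0,0]],"angular":[[0,0,0],[0,0,0],[0,0,0]],"jaw":[20,20,20]}';python3 -m jog '{"offset":[[0,0,0],[0,0,0],[0,0,0],[0,0,0],[0,0,0],[0,0,0],[0,0,0],[0,0,0]],"angular":[[0,0,0],[0,0,0],[0,0,0],[0,0,0],[0,0,0],[0,0,0],[0,0,0],[0,0,0]],"jaw":[34,35,36,38,42,46,50,56]}';python3 look.py e
python3 - <<'E'
from h import *
im=cv2.imread('pics/we.png');crop(im,225,195,345,300,6,'wec.png')
E
```

```text
time: 10.6
tool_pos: [0.4357, 0.3557, 0.1176]
tool_rot: [0.707, -0.707, -0.01, 0.01]
contact_force: [-1.7, -0.9, 5.7]
gripper_width: 0.393
time: 11.4
tool_pos: [0.4355, 0.3555, 0.117]
tool_rot: [-0.707, 0.707, 0.01, -0.01]
contact_force: [0.9, 0.3, 0.5]
gripper_width: 0.657
[0.4355 0.3555 0.117 ] yaw 91.63403180792464 vert [-0.0002 -0.0001 -1.    ] 0.6566910671703163 [0.8533 0.3265 0.457 ] 11.4
pegtip,root px in wrist [[280.7599 238.9563]
 [280.5058 331.3124]]
```

View pics/wec.png

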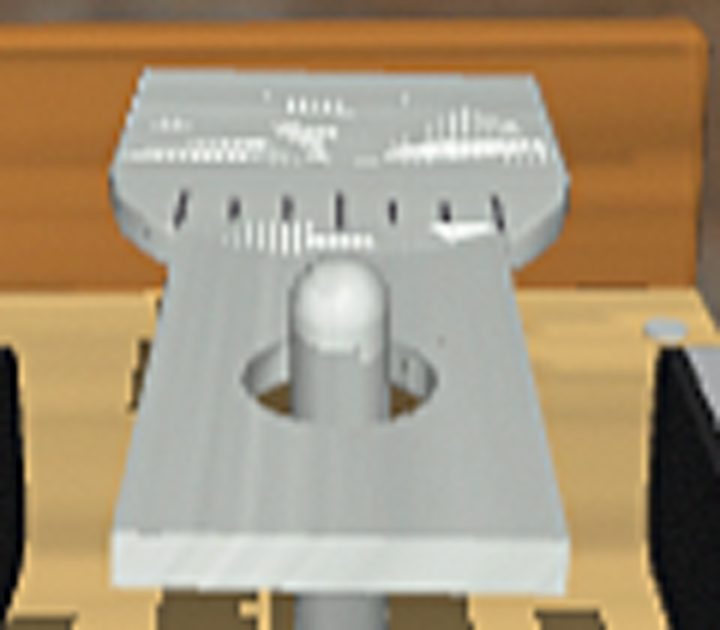

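View pics/se.png

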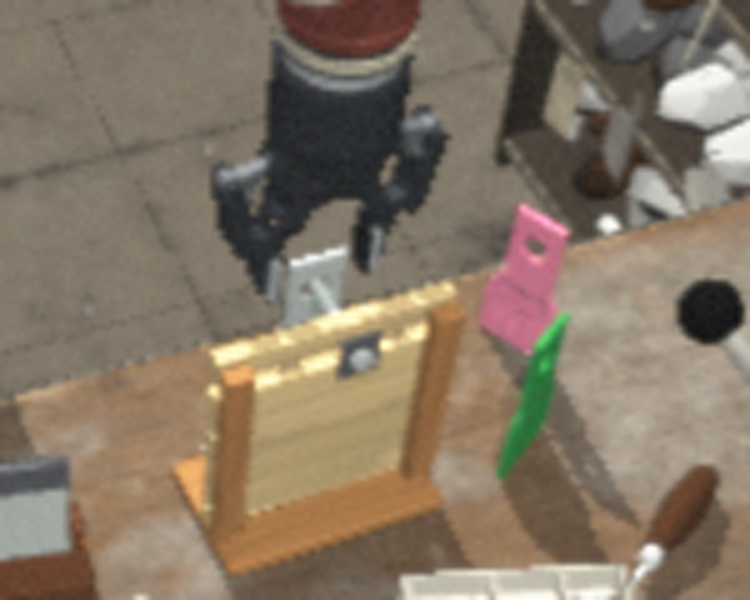

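```bash
python3 -m jog '{"offset":[[0,0,0.15],[0,0,0.35],[0,0,0.4],[0,0,0.35],[0,0,0.1],[-0.3,0,0],[-0.4,0,0],[-0.1,-0.01,0],[0,0,0],[0,0,0],[0,0,0],[0,0,0]],"angular":[[0,0,0],[0,0,0],[0,0,0],[0,0,0],[0,0,0],[0,0,0],[0,0,0],[0,0,0],[0,0,0],[0,0,0],[0,0,0],[0,0,0]],"jaw":[56,56,56,56,56,56,56,40,22,22,22,22]}';python3 look.py f
```

```text
time: 12.75
tool_pos: [0.3959, 0.355, 0.1846]
tool_rot: [-0.707, 0.707, 0.01, -0.01]
contact_force: [-0.7, 0.1, 0.2]
gripper_width: 0.255
[0.3959 0.355  0.1846] yaw 91.6116137275804 vert [-0.0001 -0.0002 -1.    ] 0.25457044385301 [-0.7485  0.1396  0.2015] 12.75
pegtip,root px in wrist [[279.9384 251.4417]
 [279.8644 314.5304]]
```

View pics/wf.png

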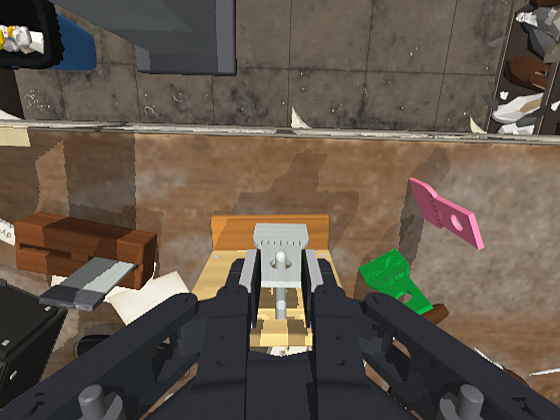

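View pics/sf.png

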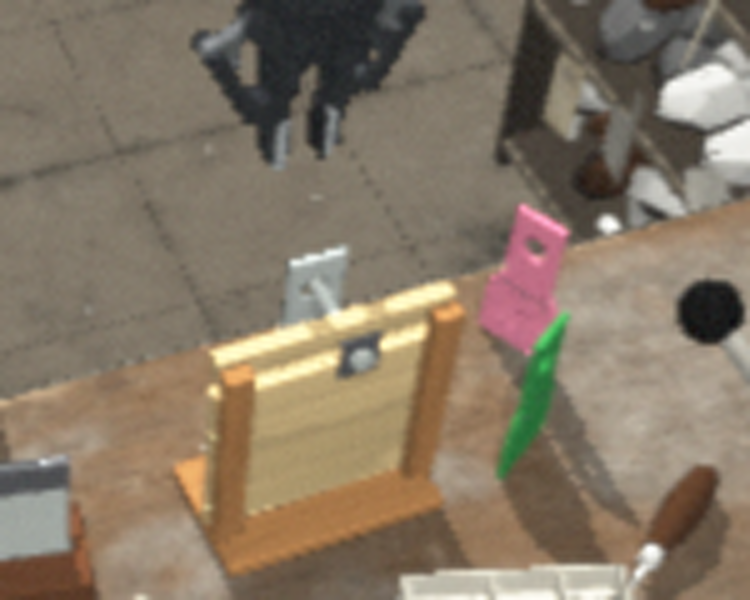

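```bash
python3 -m jog '{"offset":[[0,0,-0.3],[0,0,-0.4],[0,0,-0.3],[0,0,0],[0.1,0,0],[0.1,0,0],[0.1,0.01,0],[0.06,0,0],[0.04,0,0],[0.02,0,0],[0,0,0],[0,0,0]],"angular":[[0,0,0],[0,0,0],[0,0,0],[0,0,0],[0,0,0],[0,0,0],[0,0,0],[0,0,0],[0,0,0],[0,0,0],[0,0,0],[0,0,0]],"jaw":[22,22,22,22,22,22,22,22,22,22,22,22]}';python3 look.py g
```

```text
time: 14.1
tool_pos: [0.4164, 0.3555, 0.1347]
tool_rot: [-0.707, 0.707, 0.01, -0.01]
contact_force: [0.5, 0.0, -0.2]
gripper_width: 0.258
[0.4164 0.3555 0.1347] yaw 91.63941761042808 vert [-0.0001 -0.0001 -1.    ] 0.25840843572171057 [ 0.4587  0.0054 -0.1721] 14.1
pegtip,root px in wrist [[279.7773 256.6066]
 [279.6566 336.3445]]
```

View pics/wg.png

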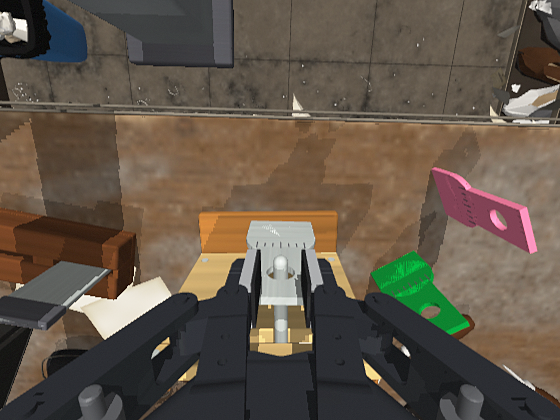

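View pics/sg.png

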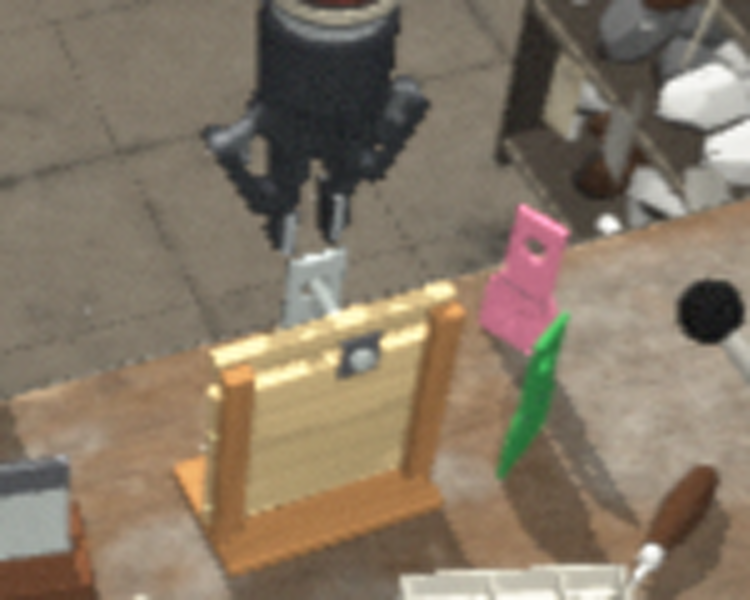

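```bash
python3 - <<'E'
from h import *
np.set_printoptions(precision=1,suppress=True)
c=cam('wrist');S=cam('side')
P=[[x,y,z] for x in(.405,.427) for y in (.344,.367) for z in (.137,.17)]
Q=[[.436,.3375,.166],[.436,.3735,.166],[.436,.3555,.140]]
a=proj(S,P+Q);print(np.c_[P+Q][:, :]*1000);print(((a-[250,110])*5));print(proj(c,P+Q))
E
```

```text
[[405.  344.  137. ]
 [405.  344.  170. ]
 [405.  367.  137. ]
 [405.  367.  170. ]
 [427.  344.  137. ]
 [427.  344.  170. ]
 [427.  367.  137. ]
 [427.  367.  170. ]
 [436.  337.5 166. ]
 [436.  373.5 166. ]
 [436.  355.5 140. ]]
[[272.6 257.9]
 [276.4 218.5]
 [307.4 248.8]
 [312.  209.4]
 [286.8 282.7]
 [291.  243.4]
 [322.  273.4]
 [327.  234.1]
 [286.3 261.2]
 [342.6 246.6]
 [310.8 284.8]]
[[261.9 228.5]
 [257.8 252.1]
 [299.3 229.4]
 [303.3 253.2]
 [261.5 260.8]
 [257.6 290. ]
 [297.7 261.7]
 [301.2 291.1]
 [246.3 299.9]
 [311.7 301.5]
 [279.2 276.2]]
```

```bash
python3 - <<'E'
from h import *
np.set_printoptions(precision=1,suppress=True)
c=cam('wrist');p=manip.state()['tool_pos']
for dx in(-.011,0,.011):
  for dz in (0,.01,.02,.03,.05): print(dx,dz,proj(c,[p+[dx,-.02,dz],p+[dx,.02,dz]]).ravel())
im=cv2.imread('pics/wg.png');crop(im,225,195,345,330,5,'wgc.png')
im=cv2.imread('pics/sg.png');cv2.imwrite('pics/sgc.png',cv2.resize(im[150:350,200:440],None,fx=3,fy=3))
E
```

```text
-0.011 0 [248.5 227.4 312.8 229.1]
-0.011 0.01 [246.7 233.5 314.6 235.2]
-0.011 0.02 [244.7 240.3 316.6 242.1]
-0.011 0.03 [242.4 247.9 318.9 249.9]
-0.011 0.05 [236.9 266.5 324.4 268.7]
0 0 [248.6 243.7 311.7 245.3]
0 0.01 [246.8 250.5 313.4 252.2]
0 0.02 [244.9 258.2 315.3 260. ]
0 0.03 [242.7 266.8 317.5 268.6]
0 0.05 [237.3 287.6 322.7 289.7]
0.011 0 [248.7 259.4 310.7 260.9]
0.011 0.01 [246.9 266.9 312.3 268.6]
0.011 0.02 [245.  275.4 314.1 277.1]
0.011 0.03 [242.9 284.8 316.1 286.6]
0.011 0.05 [237.7 307.7 321.  309.7]
```

View pics/wgc.png

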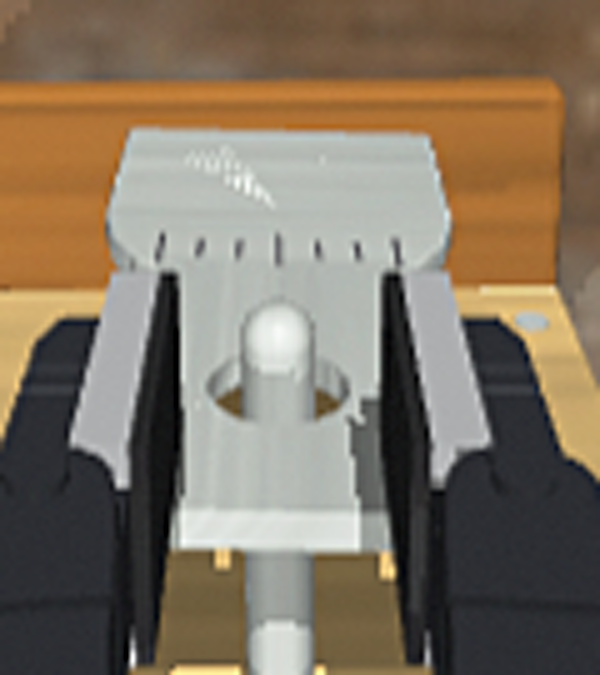

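View pics/sgc.png

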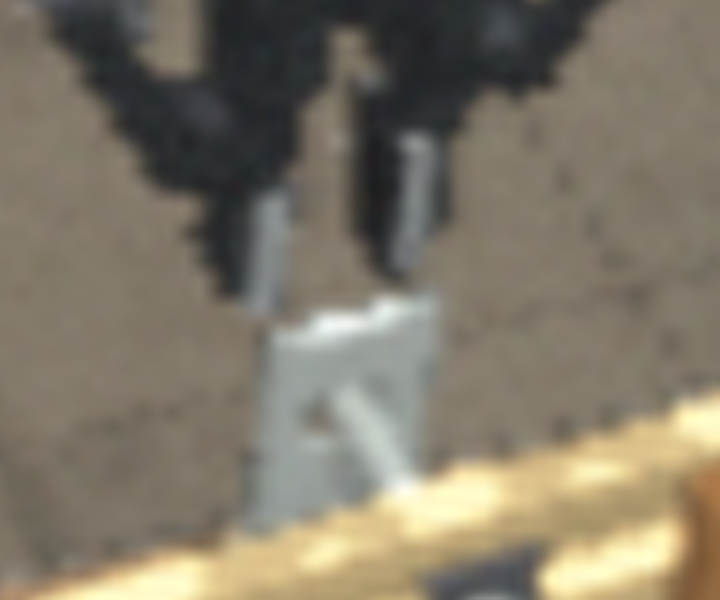

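```bash
python3 -m jog '{"offset":[[0,0,-0.1],[0,0,-0.15],[0,0,-0.1],[0,0,0],[0,0,0]],"angular":[[0,0,0],[0,0,0],[0,0,0],[0,0,0],[0,0,0]],"jaw":[22,22,22,22,22]}';python3 look.py h
python3 - <<'E'
from h import *
im=cv2.imread('pics/wh.png');crop(im,225,195,345,330,5,'whc.png')
im=cv2.imread('pics/sh.png');cv2.imwrite('pics/shc.png',cv2.resize(im[150:350,200:440],None,fx=3,fy=3))
E
```

```text
time: 14.75
tool_pos: [0.4163, 0.3554, 0.1168]
tool_rot: [-0.707, 0.707, 0.01, -0.01]
contact_force: [-0.3, -0.5, -0.4]
gripper_width: 0.262
[0.4163 0.3554 0.1168] yaw 91.63535383301723 vert [-0.0007 -0.0004 -1.    ] 0.26202844718097035 [-0.3353 -0.4753 -0.3772] 14.75
pegtip,root px in wrist [[279.8853 271.7413]
 [279.7489 357.1985]]
```

View pics/whc.png

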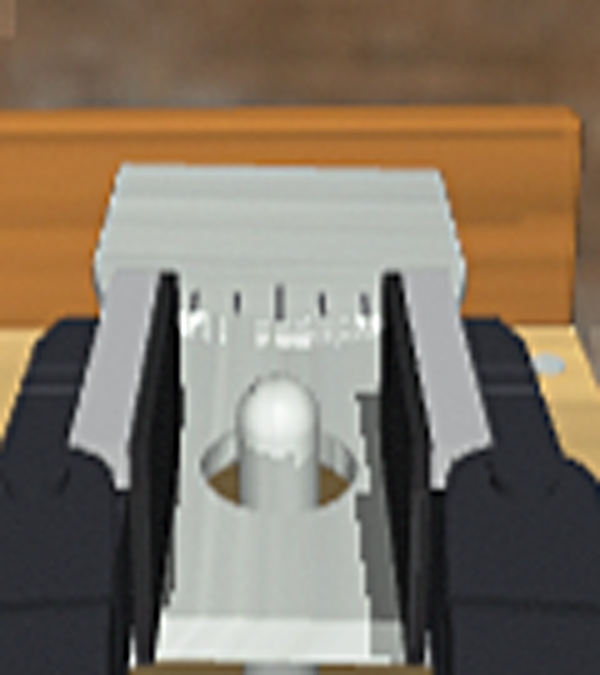

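View pics/shc.png

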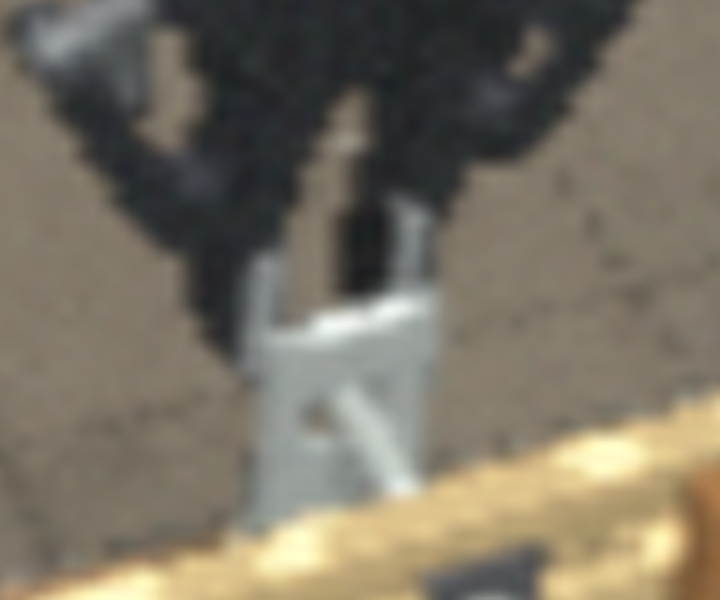

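```bash
python3 -m jog '{"offset":[[0,0,-0.12],[0,0,0],[0.06,0,0],[0.05,0,0],[0.05,0.01,0],[0.05,0,0],[0.05,0,0],[0.05,0,0],[0.05,0.01,0],[0.05,0,0],[0,0,0]],"angular":[[0,0,0],[0,0,0],[0,0,0],[0,0,0],[0,0,0],[0,0,0],[0,0,0],[0,0,0],[0,0,0],[0,0,0],[0,0,0]],"jaw":[22,22,22,22,22,22,22,22,22,22,22]}';python3 look.py i
python3 - <<'E'
from h import *
im=cv2.imread('pics/wi.png');crop(im,225,195,345,330,5,'wic.png')
E
```

```text
time: 16.0
tool_pos: [0.4375, 0.3566, 0.1113]
tool_rot: [0.707, -0.707, -0.01, 0.01]
contact_force: [-0.2, -0.8, 0.1]
gripper_width: 0.256
[0.4375 0.3566 0.1113] yaw 91.62061056638606 vert [ 0.0003  0.0001 -1.    ] 0.25638535405247315 [-0.2014 -0.8402  0.105 ] 16.0
pegtip,root px in wrist [[278.743  239.7768]
 [278.7757 335.3023]]
```

View pics/wic.png

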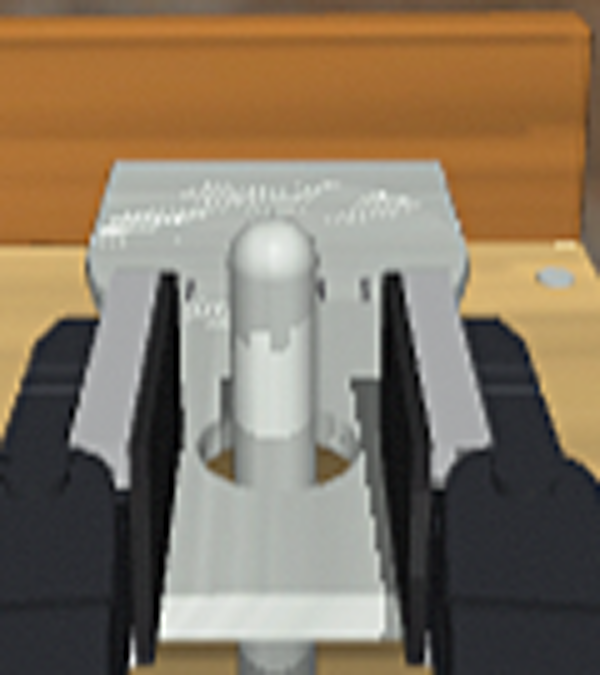

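View pics/si.png

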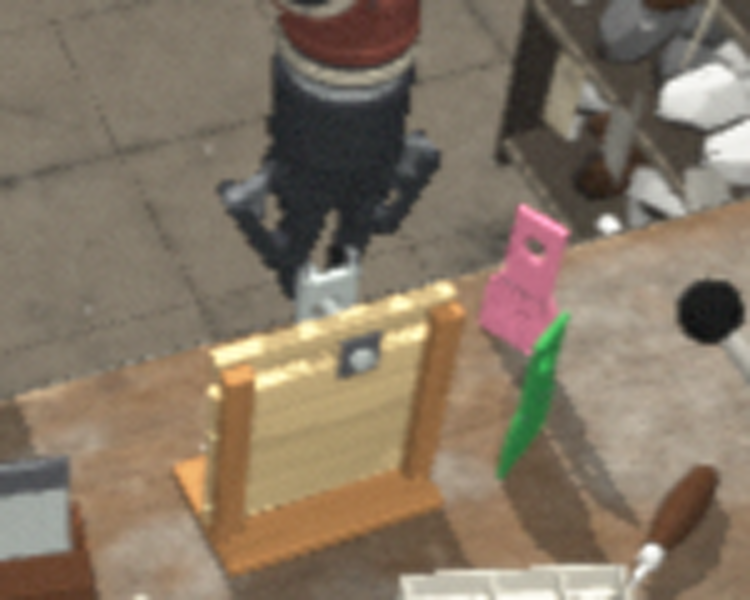

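```bash
python3 -m jog '{"offset":[[0.05,0,0],[0.05,0,0],[0.05,0,0],[0.05,0.01,0],[0.05,0,0],[0.05,0,0],[0.05,0,0],[0.05,0,0],[0,0,0],[0,0,0]],"angular":[[0,0,0],[0,0,0],[0,0,0],[0,0,0],[0,0,0],[0,0,0],[0,0,0],[0,0,0],[0,0,0],[0,0,0]],"jaw":[22,22,22,22,22,22,22,22,22,22]}';python3 look.py j
python3 - <<'E'
from h import *
im=cv2.imread('pics/wj.png');crop(im,225,195,345,330,5,'wjc.png')
E
```

```text
time: 17.15
tool_pos: [0.4572, 0.3571, 0.1113]
tool_rot: [0.707, -0.707, -0.01, 0.01]
contact_force: [-1.1, 0.5, 0.5]
gripper_width: 0.257
[0.4572 0.3571 0.1113] yaw 91.62635877594197 vert [ 0.0002  0.0001 -1.    ] 0.25695749002606233 [-1.0609  0.5364  0.501 ] 17.15
pegtip,root px in wrist [[278.8191 201.8604]
 [278.8312 306.1511]]
```

View pics/wjc.png

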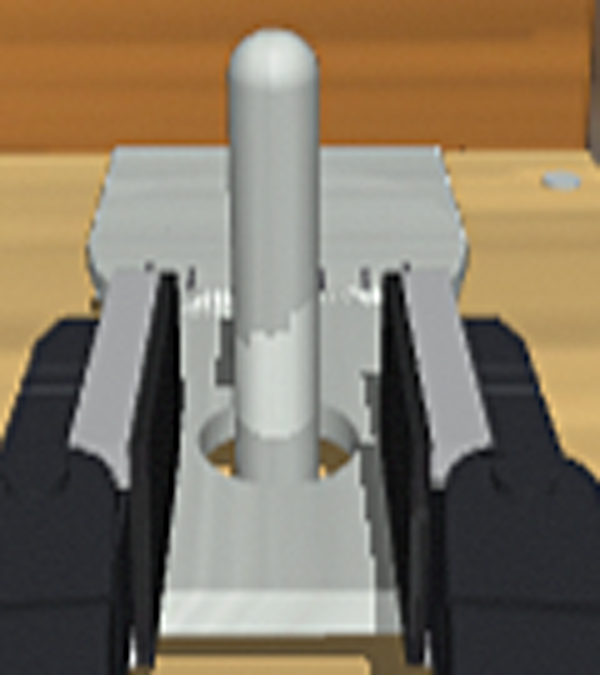

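View pics/sj.png

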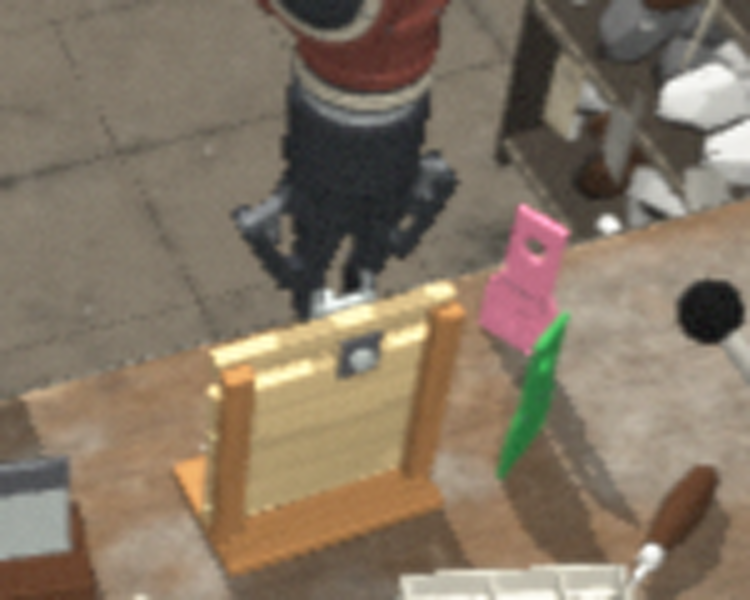

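```bash
python3 -m jog '{"offset":[[0.03,0,0],[0.03,0,0],[0.03,0,0],[0.03,0,0],[0,0,0],[0,0,0]],"angular":[[0,0,0],[0,0,0],[0,0,0],[0,0,0],[0,0,0],[0,0,0]],"jaw":[22,22,22,22,22,22]}';python3 -m jog '{"offset":[[0.015,0,0],[0,0,0],[0,0,0]],"angular":[[0,0,0],[0,0,0],[0,0,0]],"jaw":[22,22,22]}';python3 look.py k
python3 - <<'E'
from h import *
im=cv2.imread('pics/wk.png');crop(im,225,175,345,335,3.7,'wkc.png')
E
```

```text
time: 17.9
tool_pos: [0.4632, 0.3571, 0.1113]
tool_rot: [0.707, -0.707, -0.01, 0.01]
contact_force: [0.1, 0.4, -0.2]
gripper_width: 0.256
time: 18.2
tool_pos: [0.4638, 0.3571, 0.1112]
tool_rot: [0.707, -0.707, -0.01, 0.01]
contact_force: [-0.2, 0.4, 0.5]
gripper_width: 0.257
[0.4638 0.3571 0.1112] yaw 91.63458781479054 vert [ 0.0001  0.0001 -1.    ] 0.2574461068089787 [-0.1855  0.3782  0.4673] 18.2
pegtip,root px in wrist [[279.1434 188.5118]
 [279.0938 296.0211]]
```

View pics/wkc.png

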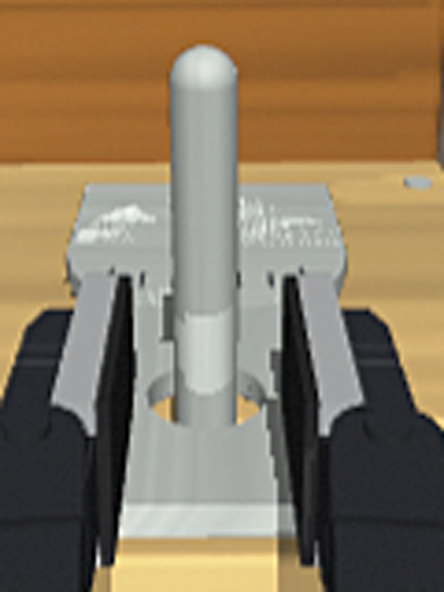

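View pics/sk.png

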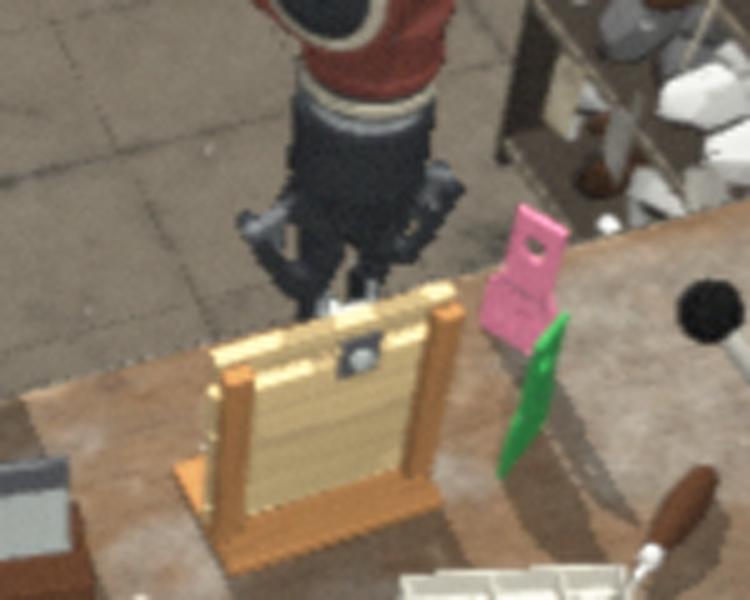

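```bash
python3 -m jog '{"offset":[[0.02,0,0],[0,0,0],[0,0,0]],"angular":[[0,0,0],[0,0,0],[0,0,0]],"jaw":[22,22,22]}';python3 -m jog '{"offset":[[0.02,0,0],[0,0,0],[0,0,0]],"angular":[[0,0,0],[0,0,0],[0,0,0]],"jaw":[22,22,22]}'
```

```text
time: 18.65
tool_pos: [0.4647, 0.357, 0.1111]
tool_rot: [-0.707, 0.707, 0.01, -0.01]
contact_force: [-0.1, -0.3, 0.1]
gripper_width: 0.26
time: 18.95
tool_pos: [0.4647, 0.357, 0.1111]
tool_rot: [-0.707, 0.707, 0.009, -0.011]
contact_force: [-5.2, -0.2, 3.1]
gripper_width: 0.259
```

```bash
python3 look.py l
python3 - <<'E'
from h import *
im=cv2.imread('pics/wl.png');crop(im,225,195,345,335,4.2,'wlc.png')
c=cam('wrist')
y=np.array([-.028,1,0]);f=np.array([.4815,.357,0])
print(proj(c,[f+y*b-[.005,0,0]+[0,0,z] for b,z in((0,.1495-.018),(-.018,.1665),(.018,.1665),(-.028,.0505),(.028,.0505))]))
E
```

```text
[0.4647 0.357  0.1111] yaw 91.65694047909473 vert [-0.0028 -0.0005 -1.    ] 0.2594417930690014 [-5.2082 -0.2441  3.1494] 18.95
pegtip,root px in wrist [[279.2684 186.6315]
 [279.1593 294.7893]]
[[279.43712665 277.77766666]
 [240.21444944 317.20082575]
 [318.06094727 317.23564258]
 [246.69329067 227.8294726 ]
 [312.93771552 227.86048832]]
```

View pics/wlc.png

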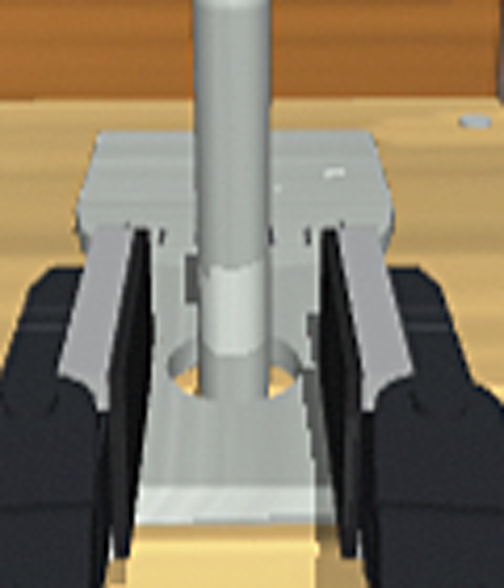

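```bash
python3 -m jog '{"offset":[[-0.02,0,0],[-0.03,0,0],[-0.05,0,0],[-0.1,0,0],[-0.2,0,0],[-0.3,-0.01,0],[-0.3,-0.01,0],[-0.2,-0.01,0],[-0.1,0,0],[0,0,0],[0,0,0]],"angular":[[0,0,0],[0,0,0],[0,0,0],[0,0,0],[0,0,0],[0,0,0],[0,0,0],[0,0,0],[0,0,0],[0,0,0],[0,0,0]],"jaw":[22,22,22,22,22,22,22,22,22,22,22]}';python3 look.py m
python3 - <<'E'
from h import *
im=cv2.imread('pics/wm.png');crop(im,215,205,345,390,3.2,'wmc.png')
c=cam('wrist')
y=np.array([-.028,1,0]);f=np.array([.4815,.357,0])
for dx in(.005,0):print(proj(c,[f+y*b-[dx,0,0]+[0,0,z] for b,z in((0,.1368),(-.018,.1628),(.018,.1628),(-.028,.0468),(.028,.0468))]))
E
```

```text
time: 20.2
tool_pos: [0.401, 0.3557, 0.1114]
tool_rot: [0.707, -0.707, -0.01, 0.01]
contact_force: [0.5, -1.1, -0.2]
gripper_width: 0.255
[0.401  0.3557 0.1114] yaw 91.64285083497667 vert [ 0.0006  0.0003 -1.    ] 0.2553808286532788 [ 0.5189 -1.0829 -0.2008] 20.2
pegtip,root px in wrist [[278.6504 302.1475]
 [278.6531 383.8829]]
[[279.09560857 371.64878421]
 [245.57742542 411.74910057]
 [312.17106651 411.70821337]
 [249.20964111 290.41833988]
 [309.87194803 290.38930368]]
[[278.88855508 377.88321174]
 [245.65269911 418.58665483]
 [311.62080256 418.5456486 ]
 [249.23383428 295.10810485]
 [309.56114948 295.07891343]]
```

View pics/wmc.png

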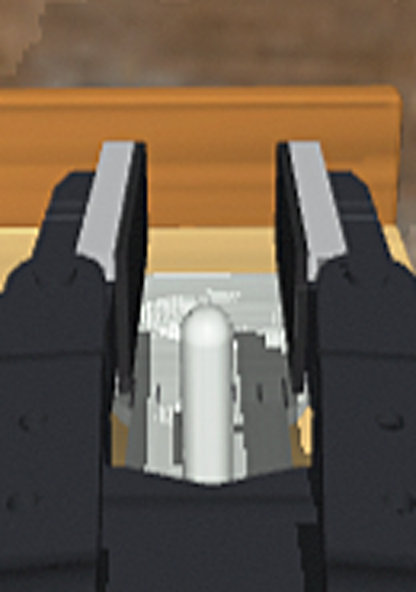

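View pics/sm.png

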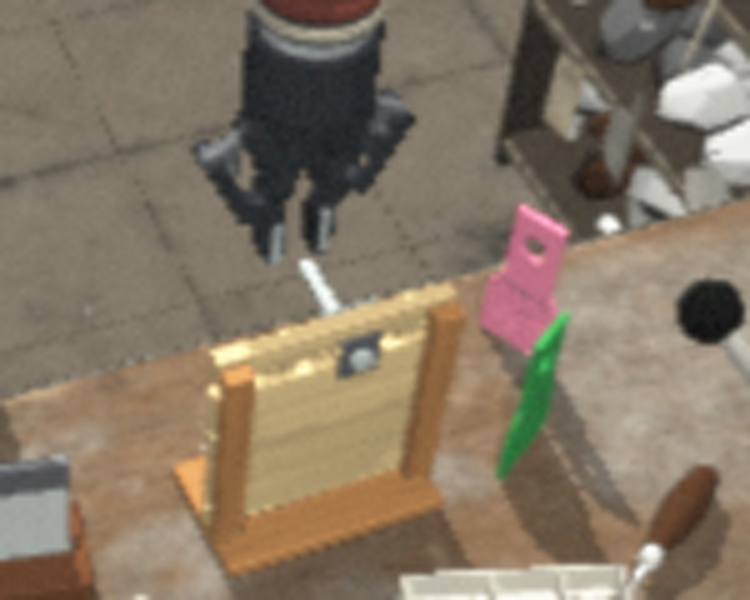

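View pics/tm.png

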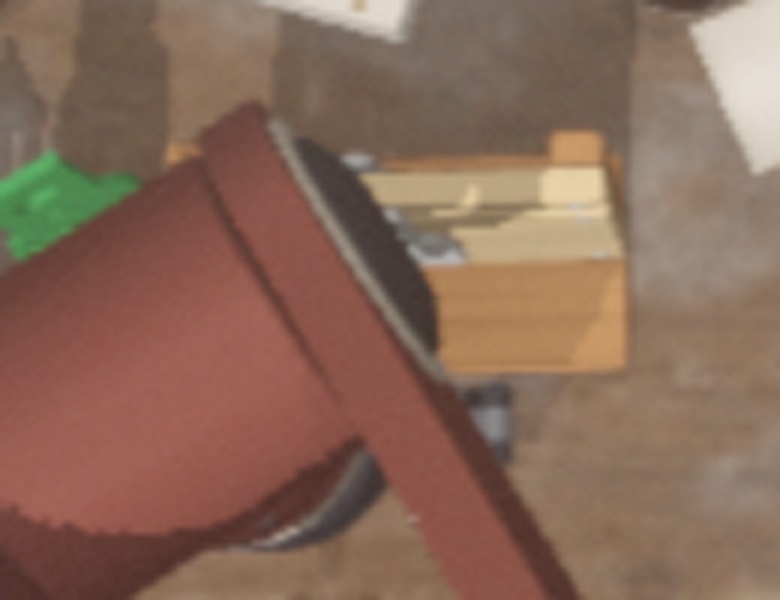

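```bash
python3 -m jog '{"offset":[[0,0,0.3],[0,0,0.5],[0,0,0.6],[0,0,0.5],[-0.3,-0.3,0.2],[-0.3,-0.6,0],[-0.2,-0.8,0],[0,-0.8,0],[0,-0.8,0],[0,-0.5,0],[0,0,0],[0,0,0]],"angular":[[0,0,0],[0,0,0],[0,0,0],[0,0,0],[0,0,0],[0,0,0],[0,0,0],[0,0,0],[0,0,0],[0,0,0],[0,0,0],[0,0,0]],"jaw":[22,22,22,22,22,22,22,22,22,22,22,22]}';python3 look.py n
python3 - <<'E'
from h import *
T=cam('top');S=cam('side')
y=np.array([-.028,1,0]);f=np.array([.4815,.357,0])
P=[f+y*b-[dx,0,0]+[0,0,z] for dx in (.0,.005) for b,z in((-.018,.1628),(.018,.1628),(-.028,.0468),(.028,.0468))]
print(((proj(T,P)+.5-[150,170])*6).round())
E
```

```text
time: 21.55
tool_pos: [0.3613, 0.1655, 0.2174]
tool_rot: [0.707, -0.707, -0.01, 0.009]
contact_force: [0.0, -0.1, -0.5]
gripper_width: 0.261
[0.3613 0.1655 0.2174] yaw 91.54519179844279 vert [ 0.0017  0.0009 -1.    ] 0.2609585535657062 [ 0.0478 -0.1393 -0.4611] 21.55
pegtip,root px in wrist [[481.3522 274.4684]
 [465.7243 326.3758]]
[[398. 209.]
 [294. 211.]
 [468. 253.]
 [326. 256.]
 [398. 223.]
 [293. 225.]
 [468. 265.]
 [326. 269.]]
```

View pics/wn.png

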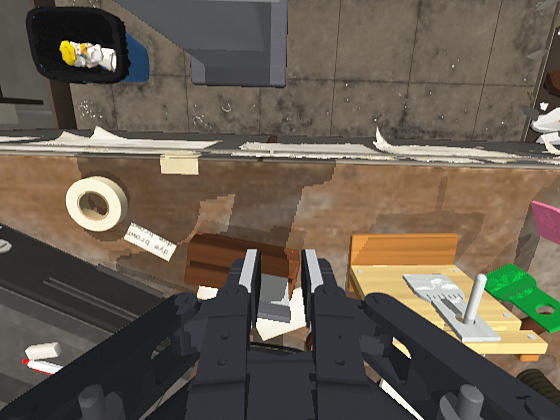

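View pics/sn.png

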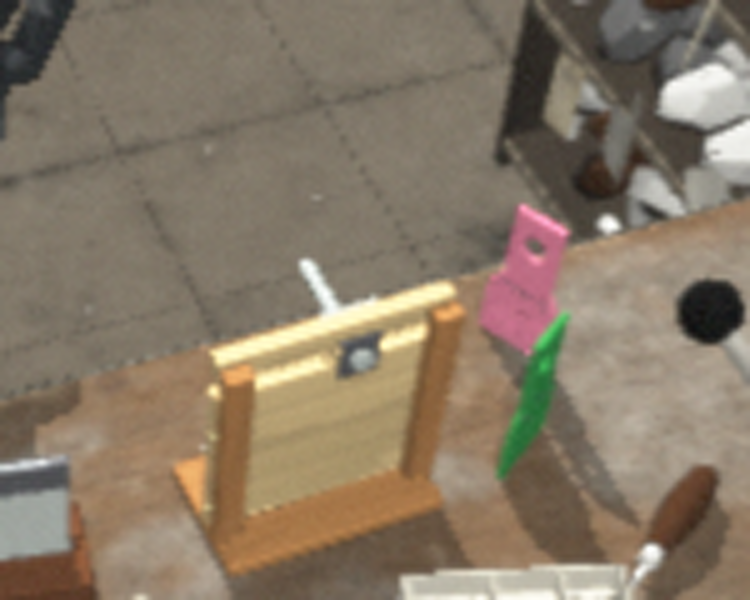

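View pics/tn.png

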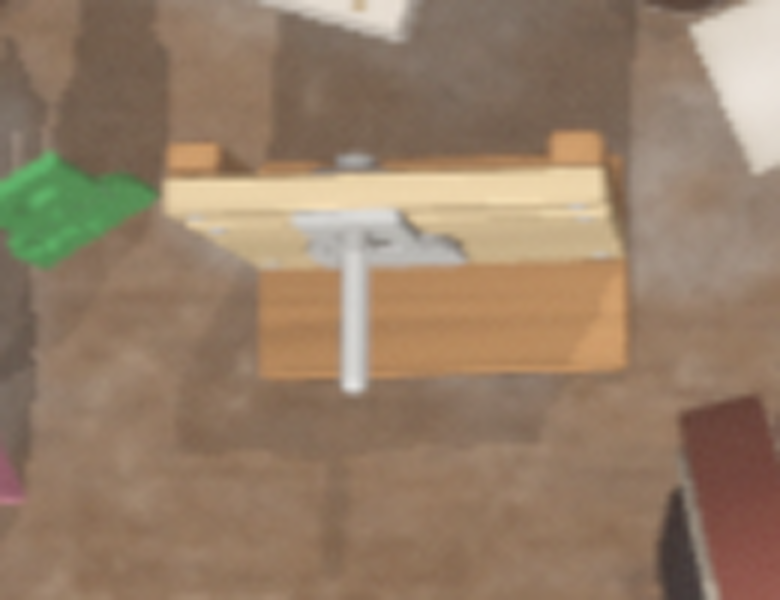

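```bash
python3 -m jog '{"offset":[[0,0,0],[0,0,0],[0,0,0],[0,0,0],[0,0,0],[0,0,0],[0,0,0],[0,0,0]],"angular":[[0,0,0],[0,0,0],[0,0,0],[0,0,0],[0,0,0],[0,0,0],[0,0,0],[0,0,0]],"jaw":[22,22,22,22,22,22,22,22]}'; python3 - <<'E'
from h import *
im=manip.grab_frame('top');cv2.imwrite('pics/tz.png',im)
a=cv2.imread('pics/tn.png');b=cv2.resize(im[170:270,150:280],None,fx=6,fy=6,interpolation=cv2.INTER_CUBIC)
print('max diff plate area',cv2.absdiff(a,b)[180:400,250:500].max())
o=cv2.imread('pics/top0.png')
for n,(x0,y0,x1,y1) in dict(tape=(380,230,415,265),tin=(248,142,280,174),scraper=(285,195,315,215)).items(): print(n,cv2.absdiff(o,im)[y0:y1,x0:x1].mean())
crop(im,150,130,430,270,2.8,'tzc.png')
E
```

```text
time: 22.5
tool_pos: [0.3608, 0.1655, 0.2162]
tool_rot: [-0.707, 0.707, 0.01, -0.01]
contact_force: [-0.3, -0.4, -0.4]
gripper_width: 0.259
max diff plate area 7
tape 4.84843537414966
tin 3.0240885416666665
scraper 13.245555555555555
```

View pics/tzc.png

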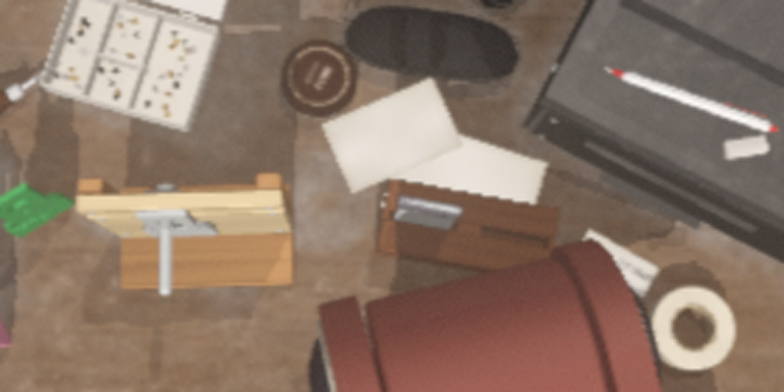

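```bash
python3 -c "
from plant import manip
print(manip.job_done())"
```

```text
the job is handed in; nothing more can be done
None
```

The steel heel pattern now hangs by its eye on the peg, resting against the board, and I handed the job in at about 22.5 s.

- **Hanging:** I gripped the pattern by the tab edges, lifted it from the holder and threaded the eye over the peg. I let go with the plate about 16 mm in from the tip.
- **Pushing back:** Two fingertips straddling the peg pushed it to the board. Contact showed as about 5 N; setting the plate down on the peg earlier gave up to about 6 N.
- **Last checks on the plate:** In the wrist and top views its edges lie within about 1–2 pixels of where a plate hanging straight and flat on the board should be. Two top frames about 1 s apart showed no movement, and the robot was clear of everything.
- **Bystanders:** The tape roll and tin look unchanged from the start. The scraper is in its holder at the same place; its patch of the picture did differ more from the start than the others, which I put down to the arm's shadow without checking further.
- **Disagreement:** The fingertips stood about 25 mm higher than the tool point suggested. I saw this in the pictures before pushing and lowered the tool to suit.

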